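# Lock the gate jig's length stop and screw in its hand bolts

### The job

Set up the gate-making jig. First draw the sliding stop bar out of its blue tube until the sprung button pops up through the hole; then take every hand bolt from the wooden rack and screw each into a socket of its own on the jig, whichever you like: set it in, turn it backward (anticlockwise) until it drops into the thread start, then wind it clockwise fully home, its collar down on the socket's rim. Leave the bar locked, and leave the mallet, square, offcut and glue bottle where they are.

Things in the scene. Friction and masses are not known exactly. Their poses are not given: they have to be found in the camera images.
- stop_grip (a point): Grasp point on the upright plywood stop plate at the outer end of the sliding stop bar: mid-plate, 20 mm below its top edge, 70 mm above the bench. Plate 14 mm thick along this point's y (the sliding direction), 70 mm wide (x). It moves towards this point's -y as the bar is drawn out. Below it the bright bar, 30 mm square, top 47 mm above the bench, slides in the blue tube, top 52 mm.
- stop_bar (a joint): How far (m) the bar is drawn out; limits 0 to 0.12, starts at 0.03 to 0.06 with the button tucked inside the tube. About 4 N of friction. The tube's one locking hole is met at 0.09: there the button pops up and locks the bar both ways with 2 mm of play; drawn slowly (0.03 m/s or so) the bar stops there and the pull rises. A 10 N rise is enough to tell.
- button (a joint): Height (m) of the sprung brass button, 11 mm diameter, on the bar: about 0 tucked under the tube's top wall, 0.0095 popped through the 14 mm hole in the tube's top, standing about 5 mm proud of it.
- socket1_mouth (a point): Socket at the jig's right end (least y): centre of its mouth, level with the rim, 45 mm above the bench. All four sockets are alike and 100 mm apart along the point's y: upright dark steel cups, outside diameter 68 mm, 33 mm high, mouth chamfered from 54 mm down to a 47 mm bore. The point's axes are the jig's (z up), not the thread's, which is clocked differently in each socket.
- socket2_mouth (a point): Second socket from the right, point as for socket1. All sockets: 10 mm below the rim start three ledges of a three-start right-hand thread (31 mm per turn, falling clockwise), with three 40-degree gaps, the thread starts, 120 degrees apart; from above one gap is centred within 15 degrees of this point's +x. An upright stop ends each ledge at its clockwise end, so a bolt on the ledges cannot go in by turning forward.
- socket3_mouth (a point): Third socket from the right, point as for socket1. All: turned backward (anticlockwise from above) a bolt's lugs climb the ledges and drop 11 mm or so into the gaps, where a stop ends the backward turn; from there about 85 degrees clockwise winds it down 6 mm until the collar lies on the rim, then a stop. It sinks by its own weight if held loosely. Without turning it cannot be pushed down.
- socket4_mouth (a point): Socket at the jig's left end (greatest y), point as for socket1, thread as for socket2 and 3.
- bolt1_bar (a point): Centre of the black T-bar of a hand bolt standing upright in the rack (all four are alike; one may be absent). T-bar 62 mm long (point x), 14 mm thick (y; pinch across it), 24 mm high (z). Below: neck 18 mm diameter x 11 mm, steel collar 62 mm diameter x 5 mm with its underside 28 mm below this point, 25 mm shank, flat foot 55.5 mm below this point. Bolt 67.5 mm tall, 0.24 to 0.38 kg.
- bolt2_bar (a point): As bolt1. At the foot of every bolt are three thread lugs, 6 mm high, 26 degrees wide, reaching 22 mm from the axis: one points along the point's +x (along the T-bar), the others 120 degrees either way. With these about 50 degrees clockwise of the gaps a bolt set in the socket rests on the ledges.
- bolt3_bar (a point): As bolt1. Height of this point above the socket's mouth: lugs on the ledges about 40 to 46 mm (46 at the upper end); just dropped into the thread start about 34 mm; home 28 mm, the collar flat on the rim.
- bolt4_bar (a point): As bolt1. Bolts that are absent at a start read None throughout; a present one reads None only while gripped.
- rack: Loose light-wood block 180 x 180 x 34 mm that holds the bolts upright, T-bars up, each foot in one of four blind holes (48.5 mm diameter, 24 mm deep, two by two, 90 mm apart along its x and y). Origin: centre of its underside. It can be pushed about with the bolts in it.
- mallet: Bystander: white-headed mallet, about 320 mm long, lying on the bench beyond the jig. Origin on the bench under its shaft.
- square: Bystander: steel combination square, 260 mm long, flat on the bench. Origin on the bench under the rule's middle.
- offcut: Bystander: oak offcut 160 x 60 x 45 mm on the bench to the right. Origin: centre of its underside.
- glue: Bystander: upright glue bottle, 60 mm diameter, 160 mm tall. Origin: centre of its underside.
Not all that is in view belongs to the job. Leave any green look-alike of the part that bears bolt2_bar alone. What is shaped like the part that bears bolt1_bar but pink is not meant.

How it is judged (in metres and radians):
On the way, in this order (a step that is already met when the one before it is completed fails the run):
1. the stop bar is drawn out and its button has popped through the hole (value of joint button above 0.006 m and value of joint stop_bar between 0.084 and 0.096 m), for 0.2 s.
2. every hand bolt that is there is wound home in a socket (((horizontal distance between bolt1_bar and socket1_mouth below 0.006 m and z of bolt1_bar in the frame of socket1_mouth below 0.0295 m and angle between bolt1_bar's own z axis and vertical below 0.09 rad) or (horizontal distance between bolt1_bar and socket2_mouth below 0.006 m and z of bolt1_bar in the frame of socket2_mouth below 0.0295 m and angle between bolt1_bar's own z axis and vertical below 0.09 rad) or (horizontal distance between bolt1_bar and socket3_mouth below 0.006 m and z of bolt1_bar in the frame of socket3_mouth below 0.0295 m and angle between bolt1_bar's own z axis and vertical below 0.09 rad) or (horizontal distance between bolt1_bar and socket4_mouth below 0.006 m and z of bolt1_bar in the frame of socket4_mouth below 0.0295 m and angle between bolt1_bar's own z axis and vertical below 0.09 rad)) and ((horizontal distance between bolt2_bar and socket1_mouth below 0.006 m and z of bolt2_bar in the frame of socket1_mouth below 0.0295 m and angle between bolt2_bar's own z axis and vertical below 0.09 rad) or (horizontal distance between bolt2_bar and socket2_mouth below 0.006 m and z of bolt2_bar in the frame of socket2_mouth below 0.0295 m and angle between bolt2_bar's own z axis and vertical below 0.09 rad) or (horizontal distance between bolt2_bar and socket3_mouth below 0.006 m and z of bolt2_bar in the frame of socket3_mouth below 0.0295 m and angle between bolt2_bar's own z axis and vertical below 0.09 rad) or (horizontal distance between bolt2_bar and socket4_mouth below 0.006 m and z of bolt2_bar in the frame of socket4_mouth below 0.0295 m and angle between bolt2_bar's own z axis and vertical below 0.09 rad)) and ((horizontal distance between bolt3_bar and socket1_mouth below 0.006 m and z of bolt3_bar in the frame of socket1_mouth below 0.0295 m and angle between bolt3_bar's own z axis and vertical below 0.09 rad) or (horizontal distance between bolt3_bar and socket2_mouth below 0.006 m and z of bolt3_bar in the frame of socket2_mouth below 0.0295 m and angle between bolt3_bar's own z axis and vertical below 0.09 rad) or (horizontal distance between bolt3_bar and socket3_mouth below 0.006 m and z of bolt3_bar in the frame of socket3_mouth below 0.0295 m and angle between bolt3_bar's own z axis and vertical below 0.09 rad) or (horizontal distance between bolt3_bar and socket4_mouth below 0.006 m and z of bolt3_bar in the frame of socket4_mouth below 0.0295 m and angle between bolt3_bar's own z axis and vertical below 0.09 rad)) and ((horizontal distance between bolt4_bar and socket1_mouth below 0.006 m and z of bolt4_bar in the frame of socket1_mouth below 0.0295 m and angle between bolt4_bar's own z axis and vertical below 0.09 rad) or (horizontal distance between bolt4_bar and socket2_mouth below 0.006 m and z of bolt4_bar in the frame of socket2_mouth below 0.0295 m and angle between bolt4_bar's own z axis and vertical below 0.09 rad) or (horizontal distance between bolt4_bar and socket3_mouth below 0.006 m and z of bolt4_bar in the frame of socket3_mouth below 0.0295 m and angle between bolt4_bar's own z axis and vertical below 0.09 rad) or (horizontal distance between bolt4_bar and socket4_mouth below 0.006 m and z of bolt4_bar in the frame of socket4_mouth below 0.0295 m and angle between bolt4_bar's own z axis and vertical below 0.09 rad))), for 0.2 s.
At the end, for the whole second after the job is handed in: The button stands popped (more than 6 mm up) with the bar at the hole (within 6 mm); every bolt present is in a socket: axis within 6 mm of the socket's, upright within 5 degrees, collar within 1.5 mm of the rim (all of step 1 and all of step 2); the robot touches nothing.
It fails at once if the mallet is moved more than 30 mm (distance of mallet from where it was at the start of the episode above 0.03 m).
It fails at once if the square is moved more than 30 mm (distance of square from where it was at the start of the episode above 0.03 m).
It fails at once if the offcut is moved more than 30 mm (distance of offcut from where it was at the start of the episode above 0.03 m).
It fails at once if the glue is moved more than 30 mm (distance of glue from where it was at the start of the episode above 0.03 m).
Of bolt1, bolt2, bolt3, bolt4 only 3 to 4 are there at a start; the rules pass over those that are not, and their reading is None.
At some moment in a run one of rack may be knocked a few centimetres aside while the robot is not near it.
It also fails if it takes over 210 s, if anything falls off the work surface, if the arm or the gripper's body presses on something with over 40 N, if the wrist force passes 120 N, or if a joint passes its speed limit or range.

### The arm

A 6-joint arm with a two-finger parallel gripper is mounted at the origin on the work surface. World frame = base frame: x ahead of the robot, y to its left, z up, the work surface at z = 0. Lengths are in mm, angles in rad, forces in N, time in s.
With the tool pointing down it reaches from about 275 to 750 mm from the base axis. Payload 10.2 kg.
Tool frame: the origin (TCP) lies midway between the tips of the shut fingers; the grasp point (between the pads) lies 19 mm behind it; z points along the fingers, y is the line along which they close (so a half turn about z gives the same grasp; the last joint's range is limited). The gripper opens to 85 mm and grips with 20 to 120 N. Pads are 22 mm wide; open, the fingers measure 114 mm over their backs; the gripper's body (76 mm by 85 mm) begins 54 mm behind the grasp point. The pads swing forward as they close: fully open they stand 13 mm farther back than shut.
Start: joints at [0.916, 0.313, 1.498, -0, 1.331, -0.223], TCP at [219.729, 476.813, 231.294] pointing down, gripper open.
Joint ranges: [-2.94, 2.94], [-0.97, 2.17], [0.19, 2.56], [-1.23, 4.37], [0.02, 3.11], [-2.88, 2.88]. Speed limits (rad/s): [2.39, 2.39, 3.01, 3.14, 3.14, 3.14].

### API

Orientations are given as a unit quaternion [w, x, y, z].
In Python, from rig import sense, capture, finish_job, find_in, place_of gives the robot as it stands. The module is installed in compiled form; this text tells all that it offers.
- The arm moves only by the shell command python3 -m jog 'ROWS' [FORCE]. ROWS is JSON, a list of rows, each an object of numbers: "tx", "ty", "tz": the shift along the tool's x, y, z in mm; "ax", "ay", "az": the turn, a rotation vector about the tool's x, y, z in rad; "jaw": the closure, from -1 (fully open) to 1 (shut), so that 0 is half open. In form: [{"tx": .., "ty": .., "tz": .., "ax": .., "ay": .., "az": .., "jaw": ..}, ...]. A call has 1 to 5 rows; each row shifts and turns the commanded pose from where the row before left it, along the tool's axes as they then stand; what a row does not reach is not made up. A row lasts 1/8 s, in which the tool goes at most 62.5 mm and 10.7 degrees, less where a joint would pass 70% of its speed; a pose out of reach is approached as far as the arm can. A call with a gripper value outside its range is refused whole. The fingers move at their own pace and stop on an object; FORCE is the grip in N (left out, the last holds). Time passes only in rows, so rows that do not move let the fingers close. It gives the time, the measured TCP pose, the force, the opening and the grip force at its end, in the units of the state.
- sense(): the state, without advancing time (a new reading comes with each control period).
- capture(name): name is "side" or "top" or "wrist"; returns a dict with "color" (480x640x3 uint8, red, green, blue), "depth" (480x640 float32, mm along the optical axis (not along the pixel's ray), 0 where there is no reading), "fx", "fy", "cx", "cy" (pixels), "camera_from_world" (4x4, takes a point from world to camera coordinates); the wrist camera has in their place "mount" (4x4, takes a point from camera to tool coordinates, whose origin is the TCP and whose axes are the flange's). Camera axes: x right, y up, looking along -z (the intrinsics and any distortion apply to the point x, -y, -z); pixel columns grow to the right and rows downward; lengths in mm; the calibration is good to about 2 mm. A picture is of the moment at which its call begins: read the wrist's pose just before it.
- finish_job(): hands the job in; it is judged then, once.
Trained networks look in the newest picture that a camera, given by its name, has taken for a name from the list of things; names that differ only in an ending like _2 or _b are one class to them, and where a whole thing is asked for, a point or a joint stands for the part that bears it (a point fixed in the world has none). Each returns a list of dicts, best first, with "conf" (0 to 1); they miss things now and then, are a little off and sometimes report something else, mostly with a low value. They report only what shows in the picture. A call takes as long as a camera call. They do not tell look-alikes from the thing itself.
- find_in(query, camera): "centre" ([column, row] in pixels, amid what is visible of it).
- place_of(query, camera): "centre" ([column, row] in pixels: a listed point, or the origin of a listed thing).
The state is a dict: "time_s": time; "joints": joint angles; "dq": joint speeds; "tau": joint torques, N m; "eef_pos": TCP position; "ee_rot": TCP orientation; "force": force on the tool from outside, world axes, zero at the start; "wrist_torque": the same for the moment, N m; "grip_width": opening from 0.0 (shut) to 1.0 (fully open); "grip_force": force on a finger pad.
Only numpy, scipy, OpenCV 4.12 (cv2) and the standard library are available. Lean on these libraries where they do the work, as an engineer would, in place of code of your own. Each camera call takes 0.05 s, during which the arm holds its last target. There are 200 camera calls.

## Working session

There is one attempt and no reset: what is moved stays moved. The work goes in short steps, Python scripts to look and compute and a shell command to move; the robot and the scene stay as the last step left them, time stands still between calls to the robot, and variables do not carry over. Pictures are saved under pics/ and viewed, at most 14 in all, crops included, and the job is handed in when it is done.

```bash
mkdir -p pics; cat > h.py <<'E'
import numpy as np, cv2
from rig import sense, capture, find_in, place_of
from scipy.spatial.transform import Rotation as R
def tool():
    s=sense(); q=s["ee_rot"]; T=np.eye(4)
    T[:3,:3]=R.from_quat([q[1],q[2],q[3],q[0]]).as_matrix(); T[:3,3]=s["eef_pos"]; return T
def snap(name,save=None):
    T=tool(); c=capture(name)
    c["wfc"]=T@c["mount"] if "mount" in c else np.linalg.inv(c["camera_from_world"])
    if save: cv2.imwrite("pics/"+save,c["color"][:,:,::-1])
    return c
def ray(c,u,v):
    d=np.array([(u-c["cx"])/c["fx"],-(v-c["cy"])/c["fy"],-1.]); return c["wfc"][:3,:3]@d,c["wfc"][:3,3]
def atz(c,p,z):
    d,o=ray(c,*p); return o+d*(z-o[2])/d[2]
def deproj(c,p):
    d,o=ray(c,*p); u,v=int(round(p[0])),int(round(p[1])); z=np.median(c["depth"][v-1:v+2,u-1:u+2]); return o+d*z
def cloud(c):
    v,u=np.mgrid[0:480,0:640]; z=c["depth"]
    P=np.stack([(u-c["cx"])/c["fx"]*z,-(v-c["cy"])/c["fy"]*z,-z],-1)
    W=P@c["wfc"][:3,:3].T+c["wfc"][:3,3]; W[z==0]=np.nan; return W
E
python3 - <<'E'
from h import *
np.set_printoptions(precision=1,suppress=True)
print(sense())
for n in("top","side"):
    c=snap(n,n+"0.png"); print(n,[k for k in c],c["wfc"])
    for q in["stop_grip","button","socket1_mouth","socket2_mouth","socket3_mouth","socket4_mouth","bolt1_bar","rack","mallet","square","offcut","glue"]:
        z={"s":45,"b":65}.get(q[0],0)
        if q=="stop_grip":z=70
        if q=="square" :z=0
        try:print(q,[(np.round(r["centre"]),round(r["conf"],2),atz(c,r["centre"],z)) for r in place_of(q,n)[:6]])
        except Exception as e: print(q,e)
E
```

```text
{'time_s': 0.0, 'joints': array([ 0.9,  0.3,  1.5, -0. ,  1.3, -0.2]), 'dq': array([-0.,  0.,  0., -0.,  0.,  0.]), 'tau': array([  0. , -41.2, -26. ,  -0. ,   0. ,  -0. ]), 'eef_pos': array([219.6, 476.6, 230.7]), 'ee_rot': array([-0. ,  0.2,  1. , -0. ]), 'force': array([-0.2, -0.3,  0.1]), 'wrist_torque': array([-0., -0.,  0.]), 'grip_force': 0.0, 'grip_width': 0.9996680907667492}
top ['color', 'depth', 'fx', 'fy', 'cx', 'cy', 'camera_from_world', 'wfc'] [[  -0.     1.    -0.1  428.6]
 [  -1.    -0.    -0.   -42. ]
 [  -0.     0.1    1.  1089.7]
 [   0.     0.     0.     1. ]]
stop_grip [(array([403., 259.]), 0.82, array([ 526.1, -206.7,   70. ]))]
button it knows: bolt1_bar, bolt2_bar, bolt3_bar, bolt4_bar, glue, mallet, offcut, rack, socket1_mouth, socket2_mouth, socket3_mouth, socket4_mouth, square, stop_grip
socket1_mouth [(array([387., 217.]), 0.58, array([ 621.1, -179.5,   45. ])), (array([296., 222.]), 0.32, array([614.7,  18.4,  45. ]))]
socket2_mouth [(array([340., 219.]), 0.93, array([619.6, -76.4,  45. ]))]
socket3_mouth [(array([296., 223.]), 0.81, array([611.6,  18.7,
[... 1535 characters left out ...]
rray([302., 305.]), 0.98, array([617.5, 126.9,  45. ])), (array([309., 198.]), 0.27, array([ 627.7, -164. ,   45. ]))]
bolt1_bar [(array([424., 330.]), 0.7, array([383. , 182.1,  65. ])), (array([358., 367.]), 0.68, array([502.5, 267.4,  65. ])), (array([338., 407.]), 0.5, array([535.2, 344.6,  65. ]))]
rack [(array([338., 407.]), 0.96, array([536.1, 314.6,   0. ]))]
mallet [(array([246., 203.]), 0.91, array([ 780.3, -181.2,    0. ]))]
square [(array([225., 297.]), 0.74, array([784.7,  88.1,   0. ]))]
offcut [(array([329., 137.]), 0.68, array([ 598.4, -425.3,    0. ])), (array([308., 369.]), 0.48, array([596.6, 241.4,   0. ]))]
glue [(array([225., 392.]), 0.84, array([748.5, 297.8,   0. ]))]
```

View pics/top0.png

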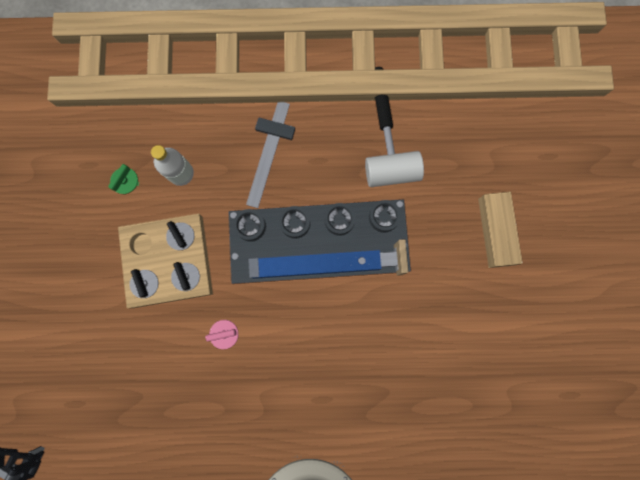

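View pics/side0.png

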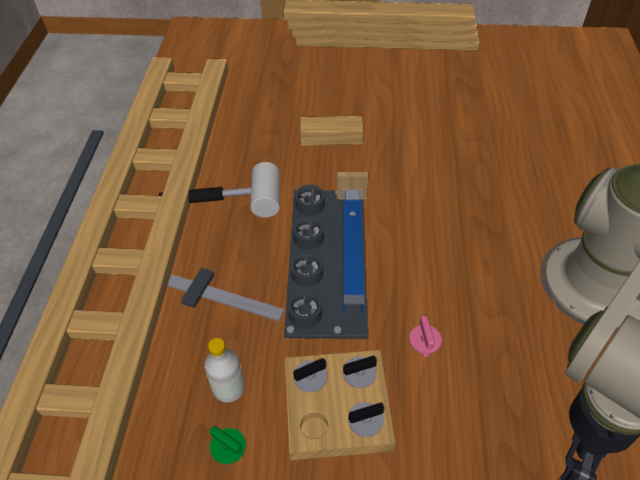

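The bolts to be used are the three black ones in the rack, at top-image pixels (177,236), (182,276) and (140,284). The pink one at (223,334) and the green one at (122,180) are look-alikes, so I'll leave them. The stop plate is at (403,257) and the sockets are at (387,216), (340,219), (295,222) and (249,226).

```bash
cat >> h.py <<'E'
def plan(x,y,z,yaw,n=None):
    """rows to go to TCP x,y,z with tool-y axis at angle yaw(deg, mod 180) in world, pointing down"""
    T=tool(); cur=np.degrees(np.arctan2(T[1,1],T[0,1]))
    d=(yaw-cur+90)%180-90
    j6=sense()["joints"][5]
    ty=np.radians(cur+d); Y=np.array([np.cos(ty),np.sin(ty),0]); Z=np.array([0,0,-1.]); X=np.cross(Y,Z)
    rv=R.from_matrix(T[:3,:3].T@np.stack([X,Y,Z],1)).as_rotvec()
    p=np.array([x,y,z])-T[:3,3]
    N=n or int(max(1,np.ceil(np.linalg.norm(p)/60),np.ceil(np.degrees(np.linalg.norm(rv))/10)))
    print("cur yaw %.1f turn %.1f j6 %.2f rows %d dist %.1f"%(cur,d,j6,N,np.linalg.norm(p)))
    M=T[:3,:3]
    for i in range(N):
        t=M.T@(p/N); print("{"+",".join('"%s":%.3g'%(k,v) for k,v in zip("tx ty tz ax ay az".split(),[*np.round(t,1),*np.round(rv/N,4)]) if abs(v)>1e-3)+"}")
        M=M@R.from_rotvec(rv/N).as_matrix()
E
python3 - <<'E'
from h import *
np.set_printoptions(precision=1,suppress=True)
c=snap("top"); W=cloud(c); X,Y,Z=W[...,0],W[...,1],W[...,2]
m=(abs(X-530)<60)&(abs(Y+200)<40)&(Z>75)
P=W[m]; print(len(P),P.mean(0),P.min(0),P.max(0)); print(cv2.minAreaRect(P[:,:2].astype(np.float32)))
T=tool(); print(T, snap("wrist")["wfc"]); plan(528,-204,160,92)
E
```

```text
260 [ 530.  -201.8   89.4] [ 496.  -211.1   76.2] [ 564.7 -193.9   94.8]
((530.4656982421875, -202.53228759765625), (68.79351806640625, 14.572211265563965), 2.5470173358917236)
[[ -0.9   0.4   0.  219.7]
 [  0.4   0.9  -0.  476.8]
 [ -0.    0.   -1.  231.3]
 [  0.    0.    0.    1. ]] [[  0.4  -0.9  -0.3 151. ]
 [  0.9   0.4   0.1 510.6]
 [ -0.   -0.3   1.  374.5]
 [  0.    0.    0.    1. ]]
cur yaw 65.3 turn 26.7 j6 -0.22 rows 13 dist 750.7
{"tx":-43.5,"ty":-37.6,"tz":5.5,"az":-0.0359}
{"tx":-42.1,"ty":-39.2,"tz":5.5,"az":-0.0359}
{"tx":-40.6,"ty":-40.7,"tz":5.5,"az":-0.0359}
{"tx":-39.2,"ty":-42.1,"tz":5.5,"az":-0.0359}
{"tx":-37.6,"ty":-43.5,"tz":5.5,"az":-0.0359}
{"tx":-36,"ty":-44.8,"tz":5.5,"az":-0.0359}
{"tx":-34.4,"ty":-46.1,"tz":5.5,"az":-0.0359}
{"tx":-32.7,"ty":-47.3,"tz":5.5,"az":-0.0359}
{"tx":-31,"ty":-48.4,"tz":5.5,"az":-0.0359}
{"tx":-29.3,"ty":-49.5,"tz":5.5,"az":-0.0359}
{"tx":-27.5,"ty":-50.5,"tz":5.5,"az":-0.0359}
{"tx":-25.6,"ty":-51.5,"tz":5.5,"az":-0.0359}
{"tx":-23.8,"ty":-52.3,"tz":5.5,"az":-0.0359}
```

```bash

python3 -m jog '[{"tx":-43.5,"ty":-37.6,"tz":5.5,"az":-0.036},{"tx":-42.1,"ty":-39.2,"tz":5.5,"az":-0.036},{"tx":-40.6,"ty":-40.7,"tz":5.5,"az":-0.036},{"tx":-39.2,"ty":-42.1,"tz":5.5,"az":-0.036},{"tx":-37.6,"ty":-43.5,"tz":5.5,"az":-0.036}]' 60
python3 -m jog '[{"tx":-36,"ty":-44.8,"tz":5.5,"az":-0.036},{"tx":-34.4,"ty":-46.1,"tz":5.5,"az":-0.036},{"tx":-32.7,"ty":-47.3,"tz":5.5,"az":-0.036},{"tx":-31,"ty":-48.4,"tz":5.5,"az":-0.036},{"tx":-29.3,"ty":-49.5,"tz":5.5,"az":-0.036}]'
python3 -m jog '[{"tx":-27.5,"ty":-50.5,"tz":5.5,"az":-0.036},{"tx":-25.6,"ty":-51.5,"tz":5.5,"az":-0.036},{"tx":-23.8,"ty":-52.3,"tz":5.5,"az":-0.036},{"tx":0}]'
python3 - <<'E'
from h import *
np.set_printoptions(precision=1,suppress=True)
c=snap("wrist","w1.png"); W=cloud(c); X,Y,Z=W[...,0],W[...,1],W[...,2]
m=(abs(X-530)<60)&(abs(Y+200)<40)&(Z>75)
P=W[m]; print(len(P))
if len(P)>20:
  print(P.mean(0),P.min(0),P.max(0)); print(cv2.minAreaRect(P[:,:2].astype(np.float32)))
for q in("stop_grip","socket1_mouth"): print(q,[(r["centre"],r["conf"],atz(c,r["centre"],70 if q[1]=="t" else 45)) for r in place_of(q,"wrist")])
print(tool()); plan(530.5,-202.5,53,92.5)
E
```

```text
0
stop_grip []
socket1_mouth []
[[ -0.9   0.4  -0.  219.7]
 [  0.4   0.9  -0.  476.8]
 [  0.   -0.   -1.  231.3]
 [  0.    0.    0.    1. ]]
cur yaw 65.3 turn 27.2 j6 -0.22 rows 13 dist 768.0
{"tx":-43.6,"ty":-37.5,"tz":13.7,"az":-0.0366}
{"tx":-42.2,"ty":-39,"tz":13.7,"az":-0.0366}
{"tx":-40.7,"ty":-40.5,"tz":13.7,"az":-0.0366}
{"tx":-39.2,"ty":-42,"tz":13.7,"az":-0.0366}
{"tx":-37.7,"ty":-43.4,"tz":13.7,"az":-0.0366}
{"tx":-36,"ty":-44.8,"tz":13.7,"az":-0.0366}
{"tx":-34.4,"ty":-46,"tz":13.7,"az":-0.0366}
{"tx":-32.7,"ty":-47.3,"tz":13.7,"az":-0.0366}
{"tx":-30.9,"ty":-48.4,"tz":13.7,"az":-0.0366}
{"tx":-29.1,"ty":-49.5,"tz":13.7,"az":-0.0366}
{"tx":-27.3,"ty":-50.6,"tz":13.7,"az":-0.0366}
{"tx":-25.4,"ty":-51.5,"tz":13.7,"az":-0.0366}
{"tx":-23.5,"ty":-52.4,"tz":13.7,"az":-0.0366}schema error: expected keys tx, ty, tz, ax, ay, az, jaw
schema error: expected keys tx, ty, tz, ax, ay, az, jaw
schema error: expected keys tx, ty, tz, ax, ay, az, jaw
```

View pics/w1.png

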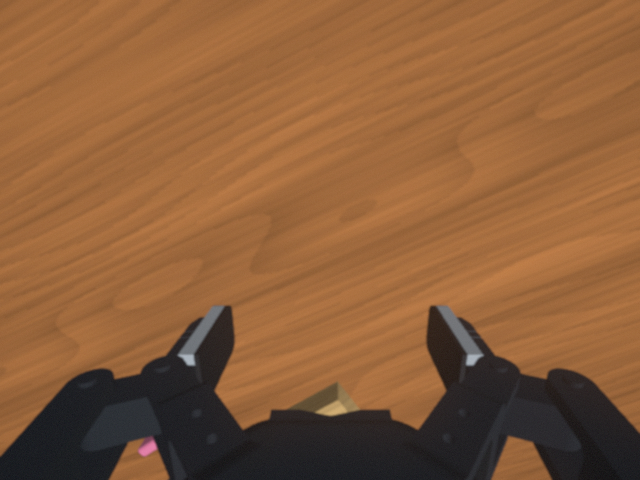

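The wrist view shows the fingertips at (230,310) and (435,310), with bare bench below and a corner of the rack at the bottom edge. The moves were refused because every row needs all seven keys.

```bash

python3 - <<'E'
s=open("h.py").read()
a=s.index("        t=M.T@(p/N); print"); b=s.index("        M=M@R.from_rotvec")
s=s[:a]+"""        t=M.T@(p/N); print("{"+",".join('"%s":%g'%(k,v) for k,v in zip("tx ty tz ax ay az jaw".split(),[*np.round(t,1),*np.round(rv/N,3),jaw]))+"},")
"""+s[b:]
s=s.replace("yaw,n=None)","yaw,n=None,jaw=-1)")
open("h.py","w").write(s)
E
python3 -m jog '[{"tx":-43.5,"ty":-37.6,"tz":5.5,"ax":0,"ay":0,"az":-0.036,"jaw":-1},{"tx":-42.1,"ty":-39.2,"tz":5.5,"ax":0,"ay":0,"az":-0.036,"jaw":-1},{"tx":-40.6,"ty":-40.7,"tz":5.5,"ax":0,"ay":0,"az":-0.036,"jaw":-1},{"tx":-39.2,"ty":-42.1,"tz":5.5,"ax":0,"ay":0,"az":-0.036,"jaw":-1},{"tx":-37.6,"ty":-43.5,"tz":5.5,"ax":0,"ay":0,"az":-0.036,"jaw":-1}]' 60
python3 -m jog '[{"tx":-36,"ty":-44.8,"tz":5.5,"ax":0,"ay":0,"az":-0.036,"jaw":-1},{"tx":-34.4,"ty":-46.1,"tz":5.5,"ax":0,"ay":0,"az":-0.036,"jaw":-1},{"tx":-32.7,"ty":-47.3,"tz":5.5,"ax":0,"ay":0,"az":-0.036,"jaw":-1},{"tx":-31,"ty":-48.4,"tz":5.5,"ax":0,"ay":0,"az":-0.036,"jaw":-1},{"tx":-29.3,"ty":-49.5,"tz":5.5,"ax":0,"ay":0,"az":-0.036,"jaw":-1}]'
python3 -m jog '[{"tx":-27.5,"ty":-50.5,"tz":5.5,"ax":0,"ay":0,"az":-0.036,"jaw":-1},{"tx":-25.6,"ty":-51.5,"tz":5.5,"ax":0,"ay":0,"az":-0.036,"jaw":-1},{"tx":-23.8,"ty":-52.3,"tz":5.5,"ax":0,"ay":0,"az":-0.036,"jaw":-1},{"tx":0,"ty":0,"tz":0,"ax":0,"ay":0,"az":0,"jaw":-1}]'
python3 - <<'E'
from h import *
np.set_printoptions(precision=1,suppress=True)
c=snap("wrist","w2.png"); W=cloud(c); X,Y,Z=W[...,0],W[...,1],W[...,2]
m=(abs(X-530)<50)&(abs(Y+200)<30)&(Z>80)&(Z<97)
P=W[m]; print(len(P))
if len(P)>20:
  print(P.mean(0),P.min(0),P.max(0)); print(cv2.minAreaRect(P[:,:2].astype(np.float32)))
for q in("stop_grip","socket1_mouth"): print(q,[(r["centre"],r["conf"],atz(c,r["centre"],70 if q[1]=="t" else 45)) for r in place_of(q,"wrist")])
print(tool()); plan(530.5,-202.5,53,92.5)
E
```

```text
time_s: 2.08
eef_pos: [338.9, 213.2, 203.9]
ee_rot: [0.0, 0.125, 0.992, 0.0]
force: [1.1, 0.2, 0.1]
grip_width: 0.999
grip_force: 0.0
time_s: 2.7
eef_pos: [457.7, -48.9, 176.3]
ee_rot: [0.0, 0.035, 0.999, -0.0]
force: [0.7, -0.1, -0.1]
grip_width: 0.996
grip_force: 0.0
time_s: 3.2
eef_pos: [528.7, -206.9, 158.6]
ee_rot: [-0.0, -0.017, 1.0, 0.0]
force: [-0.9, 0.7, 0.2]
grip_width: 0.999
grip_force: 0.0
2001
[ 529.2 -201.8   90.3] [ 496.9 -209.8   80.1] [ 566.4 -193.6   92.5]
((531.8456420898438, -201.84185791015625), (69.58064270019531, 13.615721702575684), 2.4988977909088135)
stop_grip [([333.4, 253.5], 0.95, array([ 532.1, -202.8,   70. ]))]
socket1_mouth [([361.0, 350.2], 0.82, array([ 631.5, -174.2,   45. ]))]
[[  -1.    -0.    -0.   528.2]
 [  -0.     1.     0.  -203.2]
 [   0.     0.    -1.   159.8]
 [   0.     0.     0.     1. ]]
cur yaw 92.1 turn 0.4 j6 -2.18 rows 2 dist 106.8
{"tx":-1.2,"ty":0.3,"tz":53.4,"ax":0,"ay":-0,"az":-0.004,"jaw":-1},
{"tx":-1.2,"ty":0.3,"tz":53.4,"ax":0,"ay":-0,"az":-0.004,"jaw":-1},
```

View pics/w2.png

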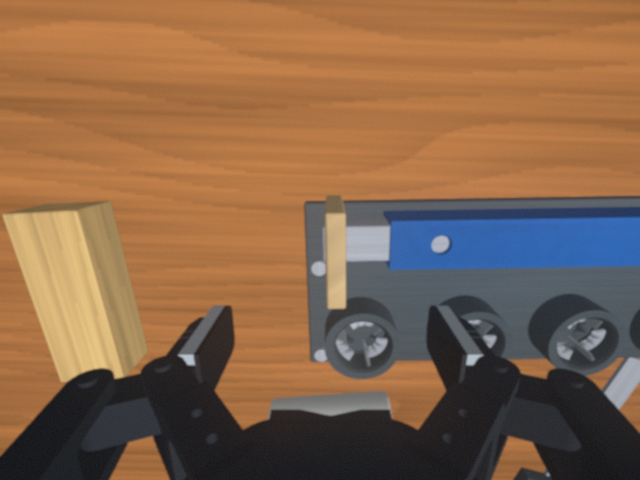

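The view shows the plate at (336,253), the bright bar at (368,243), the hole at (440,244) and socket 1 at (361,345). I'll go down onto the plate.

```bash

python3 -m jog '[{"tx":-1.2,"ty":0.4,"tz":50,"ax":0,"ay":0,"az":-0.004,"jaw":-1},{"tx":-1.2,"ty":0.4,"tz":54,"ax":0,"ay":0,"az":-0.004,"jaw":0},{"tx":0,"ty":0,"tz":0,"ax":0,"ay":0,"az":0,"jaw":1},{"tx":0,"ty":0,"tz":0,"ax":0,"ay":0,"az":0,"jaw":1},{"tx":0,"ty":0,"tz":0,"ax":0,"ay":0,"az":0,"jaw":1}]' 60
python3 -m jog '[{"tx":0,"ty":0,"tz":0,"ax":0,"ay":0,"az":0,"jaw":1},{"tx":0,"ty":0,"tz":0,"ax":0,"ay":0,"az":0,"jaw":1},{"tx":0,"ty":0,"tz":0,"ax":0,"ay":0,"az":0,"jaw":1}]'
```

```text
time_s: 3.98
eef_pos: [531.9, -203.5, 58.4]
ee_rot: [0.002, -0.022, 1.0, -0.001]
force: [-3.2, 4.2, 19.2]
grip_width: 0.156
grip_force: 60.7
time_s: 4.35
eef_pos: [531.9, -203.5, 58.5]
ee_rot: [0.002, -0.022, 1.0, -0.001]
force: [-1.5, 0.8, 7.1]
grip_width: 0.159
grip_force: 58.6
```

```bash

python3 -m jog '[{"tx":0,"ty":-3.5,"tz":0,"ax":0,"ay":0,"az":0,"jaw":1},{"tx":0,"ty":-3.5,"tz":0,"ax":0,"ay":0,"az":0,"jaw":1},{"tx":0,"ty":-3.5,"tz":0,"ax":0,"ay":0,"az":0,"jaw":1},{"tx":0,"ty":-3.5,"tz":0,"ax":0,"ay":0,"az":0,"jaw":1},{"tx":0,"ty":-3.5,"tz":0,"ax":0,"ay":0,"az":0,"jaw":1}]'
python3 -m jog '[{"tx":0,"ty":-3.5,"tz":0,"ax":0,"ay":0,"az":0,"jaw":1},{"tx":0,"ty":-3.5,"tz":0,"ax":0,"ay":0,"az":0,"jaw":1},{"tx":0,"ty":-3.5,"tz":0,"ax":0,"ay":0,"az":0,"jaw":1}]'
```

```text
time_s: 4.97
eef_pos: [532.7, -220.3, 58.5]
ee_rot: [0.002, -0.022, 1.0, -0.0]
force: [0.4, 5.8, 9.1]
grip_width: 0.154
grip_force: 58.9
time_s: 5.35
eef_pos: [533.2, -230.7, 58.5]
ee_rot: [0.002, -0.022, 1.0, -0.0]
force: [0.6, 6.5, 7.6]
grip_width: 0.154
grip_force: 58.9
```

```bash

for i in 1; do python3 -m jog '[{"tx":0,"ty":-3,"tz":0,"ax":0,"ay":0,"az":0,"jaw":1},{"tx":0,"ty":-3,"tz":0,"ax":0,"ay":0,"az":0,"jaw":1}]'; done
python3 -m jog '[{"tx":0,"ty":-3,"tz":0,"ax":0,"ay":0,"az":0,"jaw":1},{"tx":0,"ty":-3,"tz":0,"ax":0,"ay":0,"az":0,"jaw":1}]'
```

```text
time_s: 5.6
eef_pos: [533.5, -236.7, 58.5]
ee_rot: [0.002, -0.022, 1.0, -0.0]
force: [1.5, 6.4, 7.5]
grip_width: 0.158
grip_force: 58.9
time_s: 5.85
eef_pos: [533.8, -242.7, 58.5]
ee_rot: [0.002, -0.022, 1.0, -0.0]
force: [0.7, 5.3, 8.3]
grip_width: 0.152
grip_force: 58.9
```

```bash

python3 -m jog '[{"tx":0,"ty":-3,"tz":0,"ax":0,"ay":0,"az":0,"jaw":1}]'
```

```text
time_s: 5.98
eef_pos: [533.9, -245.7, 58.5]
ee_rot: [0.002, -0.022, 1.0, -0.0]
force: [0.7, 5.6, 7.2]
grip_width: 0.154
grip_force: 58.8
```

```bash

python3 -m jog '[{"tx":0,"ty":-3,"tz":0,"ax":0,"ay":0,"az":0,"jaw":1},{"tx":0,"ty":-3,"tz":0,"ax":0,"ay":0,"az":0,"jaw":1}]'
```

```text
time_s: 6.22
eef_pos: [534.2, -251.7, 58.5]
ee_rot: [0.002, -0.022, 1.0, -0.0]
force: [0.6, 5.7, 6.6]
grip_width: 0.158
grip_force: 58.7
```

```bash

python3 -m jog '[{"tx":0,"ty":-3,"tz":0,"ax":0,"ay":0,"az":0,"jaw":1}]'
```

```text
time_s: 6.35
eef_pos: [534.4, -254.9, 58.5]
ee_rot: [0.002, -0.022, 1.0, -0.001]
force: [2.1, 3.5, 5.4]
grip_width: 0.161
grip_force: 58.5
```

```bash

python3 -m jog '[{"tx":0,"ty":-2.5,"tz":0,"ax":0,"ay":0,"az":0,"jaw":1}]'
```

```text
time_s: 6.48
eef_pos: [534.5, -257.8, 58.5]
ee_rot: [0.002, -0.022, 1.0, -0.001]
force: [2.5, 3.6, 6.3]
grip_width: 0.156
grip_force: 59.0
```

```bash

python3 -m jog '[{"tx":0,"ty":-2.5,"tz":0,"ax":0,"ay":0,"az":0,"jaw":1}]'
```

```text
time_s: 6.6
eef_pos: [534.6, -260.0, 58.5]
ee_rot: [0.002, -0.022, 1.0, -0.001]
force: [2.5, 3.1, 6.0]
grip_width: 0.153
grip_force: 58.9
```

```bash

python3 -m jog '[{"tx":0,"ty":-2.5,"tz":0,"ax":0,"ay":0,"az":0,"jaw":1}]'
```

```text
time_s: 6.72
eef_pos: [534.7, -262.4, 58.5]
ee_rot: [0.002, -0.022, 1.0, -0.001]
force: [2.5, 10.9, 8.5]
grip_width: 0.153
grip_force: 59.4
```

Force is rising. One more small pull will confirm it.

```bash

python3 -m jog '[{"tx":0,"ty":-0.8,"tz":0,"ax":0,"ay":0,"az":0,"jaw":1}]'
```

```text
time_s: 6.85
eef_pos: [534.7, -262.4, 58.4]
ee_rot: [0.002, -0.022, 1.0, 0.0]
force: [1.0, 11.3, 9.1]
grip_width: 0.157
grip_force: 59.4
```

```bash

python3 -m jog '[{"tx":0,"ty":1.5,"tz":0,"ax":0,"ay":0,"az":0,"jaw":1},{"tx":0,"ty":0,"tz":0,"ax":0,"ay":0,"az":0,"jaw":-1},{"tx":0,"ty":0,"tz":0,"ax":0,"ay":0,"az":0,"jaw":-1},{"tx":0,"ty":0,"tz":-50,"ax":0,"ay":0,"az":0,"jaw":-1},{"tx":0,"ty":0,"tz":-60,"ax":0,"ay":0,"az":0,"jaw":-1}]'
python3 -m jog '[{"tx":-10,"ty":55,"tz":-20,"ax":0,"ay":0,"az":0,"jaw":-1},{"tx":-10,"ty":55,"tz":-20,"ax":0,"ay":0,"az":0,"jaw":-1},{"tx":-10,"ty":55,"tz":-20,"ax":0,"ay":0,"az":0,"jaw":-1},{"tx":0,"ty":55,"tz":0,"ax":0,"ay":0,"az":0,"jaw":-1},{"tx":0,"ty":0,"tz":0,"ax":0,"ay":0,"az":0,"jaw":-1}]'
python3 - <<'E'
from h import *
np.set_printoptions(precision=1,suppress=True)
c=snap("wrist","w3.png"); W=cloud(c); X,Y,Z=W[...,0],W[...,1],W[...,2]
for i in range(1,5):
  q="socket%d_mouth"%i; print(q,[(np.round(r["centre"]),round(r["conf"],2),atz(c,r["centre"],45)) for r in place_of(q,"wrist")])
m=(Z>42)&(Z<48)&(X>570)&(X<690)&(abs(Y)<260)
P=W[m]; print(len(P)); np.save("rim.npy",P)
m=(Z>54)&(Z<62)&(X<570)&(X>480)&(abs(Y)<260); P=W[m]; print("btn",len(P),P.mean(0) if len(P) else 0)
m=(Z>80)&(Z<97)&(X<570)&(X>480)&(Y<-200)&(Y>-290); P=W[m]; print("plate",len(P),P.mean(0) if len(P) else 0)
print(tool())
c=snap("top"); 
for q in("bolt1_bar","rack"): print(q,[(np.round(r["centre"]),round(r["conf"],2),atz(c,r["centre"],65 if q[0]=="b" else 0)) for r in place_of(q,"top")])
E
```

```text
time_s: 7.48
eef_pos: [532.8, -261.6, 166.5]
ee_rot: [-0.001, -0.022, 1.0, 0.001]
force: [1.0, -0.4, -0.0]
grip_width: 0.982
grip_force: 0.0
time_s: 8.1
eef_pos: [553.4, -37.6, 226.3]
ee_rot: [0.0, -0.024, 1.0, 0.0]
force: [-0.2, -0.2, 0.6]
grip_width: 1.001
grip_force: 0.0
socket1_mouth [(array([198., 284.]), 0.77, array([ 629.9, -172.4,   45. ])), (array([386., 283.]), 0.46, array([619.,  26.,  45.]))]
socket2_mouth [(array([291., 287.]), 0.7, array([628.6, -73.7,  45. ]))]
socket3_mouth [(array([385., 282.]), 0.63, array([617.9,  25.1,  45. ]))]
socket4_mouth [(array([482., 283.]), 0.63, array([613.7, 127.6,  45. ]))]
6694
btn 1873 [523.2 -10.9  56. ]
plate 2012 [ 533.6 -257.3   88.7]
[[ -1.   -0.   -0.  553.6]
 [ -0.    1.   -0.  -41.9]
 [  0.   -0.   -1.  225.6]
 [  0.    0.    0.    1. ]]
bolt1_bar [(array([180., 272.]), 0.83, array([507.7, 264.2,  65. ])), (array([222., 334.]), 0.67, array([377.4, 173.9,  65. ]))]
rack [(array([168., 259.]), 0.83, array([543.5, 312.1,   0. ]))]
```

View pics/w3.png

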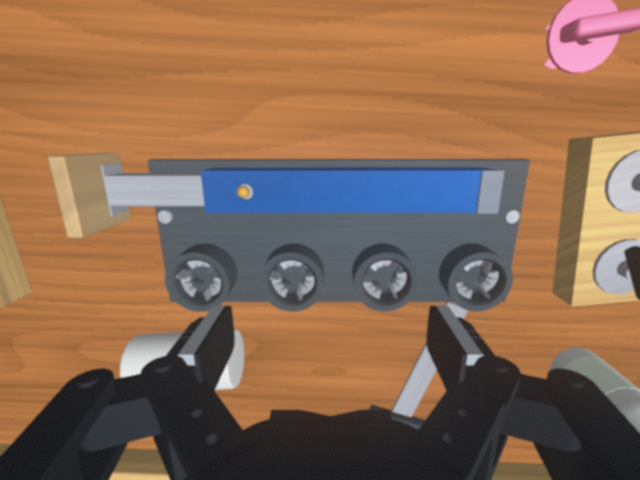

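The picture shows the brass button standing up through the hole at (245,191), with the plate drawn out at (85,195). The sockets are at (198,284), (291,283), (385,282) and (478,280). Next I fit the sockets and go above the rack.

```bash

sed -i 's/yaw,n=None,jaw=-1)/yaw,n=None,jaw=-1,per=180)/; s/d=(yaw-cur+90)%180-90/d=(yaw-cur+per\/2)%per-per\/2/' h.py
python3 - <<'E'
from h import *
from scipy.optimize import minimize
P=np.load("rim.npy")[:,:2]
def cost(v):
    x,y,a,=v; a=np.radians(a); C=np.array([[x-np.sin(a)*k*100,y+np.cos(a)*k*100] for k in(-1.5,-.5,.5,1.5)])
    r=np.min(np.linalg.norm(P[:,None]-C,axis=2),1); return np.mean(np.minimum(np.maximum(0,np.abs(r-30.5)-3.5)**2,60))+1e-3*np.mean(np.minimum((r-30.5)**2,60))
best=min((minimize(cost,[x,y,2.3],method="Nelder-Mead") for x in(617,622,627) for y in(-28,-23,-18)),key=lambda r:r.fun)
x,y,a=best.x; print(best.fun,best.x)
C=[[x-np.sin(np.radians(a))*k*100,y+np.cos(np.radians(a))*k*100] for k in(-1.5,-.5,.5,1.5)]; print(np.round(C,1))
plan(535,290,225,-57,per=360)
E
```

```text
4.743800344414271 [620.12507784 -23.52956973   2.80677893]
[[ 627.5 -173.3]
 [ 622.6  -73.5]
 [ 617.7   26.4]
 [ 612.8  126.3]]
cur yaw 92.5 turn -149.5 j6 -1.90 rows 15 dist 332.1
{"tx":0.3,"ty":22.1,"tz":0,"ax":-0,"ay":-0,"az":0.174,"jaw":-1},
{"tx":4.1,"ty":21.8,"tz":0,"ax":-0,"ay":-0,"az":0.174,"jaw":-1},
{"tx":7.8,"ty":20.7,"tz":0,"ax":-0,"ay":-0,"az":0.174,"jaw":-1},
{"tx":11.3,"ty":19,"tz":0,"ax":-0,"ay":-0,"az":0.174,"jaw":-1},
{"tx":14.4,"ty":16.8,"tz":0,"ax":-0,"ay":-0,"az":0.174,"jaw":-1},
{"tx":17.1,"ty":14.1,"tz":0,"ax":-0,"ay":-0,"az":0.174,"jaw":-1},
{"tx":19.3,"ty":10.9,"tz":0,"ax":-0,"ay":-0,"az":0.174,"jaw":-1},
{"tx":20.9,"ty":7.4,"tz":0,"ax":-0,"ay":-0,"az":0.174,"jaw":-1},
{"tx":21.8,"ty":3.7,"tz":0,"ax":-0,"ay":-0,"az":0.174,"jaw":-1},
{"tx":22.1,"ty":-0.2,"tz":0,"ax":-0,"ay":-0,"az":0.174,"jaw":-1},
{"tx":21.8,"ty":-4,"tz":0,"ax":-0,"ay":-0,"az":0.174,"jaw":-1},
{"tx":20.8,"ty":-7.7,"tz":0,"ax":-0,"ay":-0,"az":0.174,"jaw":-1},
{"tx":19.1,"ty":-11.2,"tz":0,"ax":-0,"ay":-0,"az":0.174,"jaw":-1},
{"tx":16.9,"ty":-14.3,"tz":0,"ax":-0,"ay":-0,"az":0.174,"jaw":-1},
{"tx":14.2,"ty":-17,"tz":0,"ax":-0,"ay":-0,"az":0.174,"jaw":-1},
```

```bash

python3 -m jog '[{"tx":0,"ty":22,"tz":0,"ax":0,"ay":0,"az":0.174,"jaw":-1},{"tx":4,"ty":22,"tz":0,"ax":0,"ay":0,"az":0.174,"jaw":-1},{"tx":8,"ty":21,"tz":0,"ax":0,"ay":0,"az":0.174,"jaw":-1},{"tx":11,"ty":19,"tz":0,"ax":0,"ay":0,"az":0.174,"jaw":-1},{"tx":14,"ty":17,"tz":0,"ax":0,"ay":0,"az":0.174,"jaw":-1}]'
python3 -m jog '[{"tx":17,"ty":14,"tz":0,"ax":0,"ay":0,"az":0.174,"jaw":-1},{"tx":19,"ty":11,"tz":0,"ax":0,"ay":0,"az":0.174,"jaw":-1},{"tx":21,"ty":7,"tz":0,"ax":0,"ay":0,"az":0.174,"jaw":-1},{"tx":22,"ty":4,"tz":0,"ax":0,"ay":0,"az":0.174,"jaw":-1},{"tx":22,"ty":0,"tz":0,"ax":0,"ay":0,"az":0.174,"jaw":-1}]'
python3 -m jog '[{"tx":22,"ty":-4,"tz":0,"ax":0,"ay":0,"az":0.174,"jaw":-1},{"tx":21,"ty":-8,"tz":0,"ax":0,"ay":0,"az":0.174,"jaw":-1},{"tx":19,"ty":-11,"tz":0,"ax":0,"ay":0,"az":0.174,"jaw":-1},{"tx":17,"ty":-14,"tz":0,"ax":0,"ay":0,"az":0.174,"jaw":-1},{"tx":14,"ty":-17,"tz":0,"ax":0,"ay":0,"az":0.174,"jaw":-1}]'
cat >> h.py <<'E'
def bolts(save=None,c=None):
    """black T-bars on wrist picture: blobs 58<z<85 in cloud; centre and bar angle"""
    c=c or snap("wrist",save); W=cloud(c); Z=W[...,2]
    dark=c["color"].max(2)<60
    m=((Z>66)&(Z<88)&dark).astype(np.uint8); m=cv2.morphologyEx(m,cv2.MORPH_OPEN,np.ones((3,3)))
    n,L,S,_=cv2.connectedComponentsWithStats(m); out=[]
    for i in range(1,n):
        if S[i,4]<60: continue
        P=W[L==i]; r=cv2.minAreaRect(P[:,:2].astype(np.float32)); b=cv2.boxPoints(r)
        e=max((b[1]-b[0],b[2]-b[1]),key=np.linalg.norm)
        print(i,S[i,4],"px",S[i,:2]+S[i,2:4]//2,"xy",np.round(r[0],1),"z",np.round(np.percentile(P[:,2],[5,50,95]),1),"size",np.round(r[1],1),"bar ang %.1f"%(np.degrees(np.arctan2(e[1],e[0]))%180))
    return c
E
python3 - <<'E'
from h import *
np.set_printoptions(precision=1,suppress=True)
c=bolts("w4.png")
for q in("bolt1_bar","rack"): print(q,[(np.round(r["centre"]),round(r["conf"],2),atz(c,r["centre"],65 if q[0]=="b" else 0)) for r in place_of(q,"wrist")])
print(sense()["joints"],tool()[:3,3])
E
```

```text
time_s: 9.12
eef_pos: [548.4, 70.2, 225.8]
ee_rot: [-0.0, 0.404, 0.915, -0.0]
force: [0.1, 0.4, 0.2]
grip_width: 0.995
grip_force: 0.0
time_s: 9.75
eef_pos: [542.5, 180.5, 225.7]
ee_rot: [-0.0, 0.752, 0.659, -0.0]
force: [0.7, -0.9, -0.6]
grip_width: 1.001
grip_force: 0.0
time_s: 10.38
eef_pos: [536.6, 291.2, 225.6]
ee_rot: [0.0, 0.96, 0.281, -0.0]
force: [-0.1, 0.7, 0.5]
grip_width: 1.0
grip_force: 0.0
3 383 px [247 246] xy [484.1 346.4] z [75.5 77.8 79.1] size [43.7 11.7] bar ang 8.8
bolt1_bar [(array([338., 389.]), 0.96, array([385.7, 185.5,  65. ])), (array([335., 269.]), 0.81, array([503.8, 265.1,  65. ]))]
rack [(array([315., 200.]), 0.71, array([539.9, 314. ,   0. ])), (array([510., 250.]), 0.24, array([612.8,  91.2,   0. ]))]
[ 0.3  0.5  1.2 -0.   1.4  1.3] [536.4 291.  225.5]
```

View pics/w4.png

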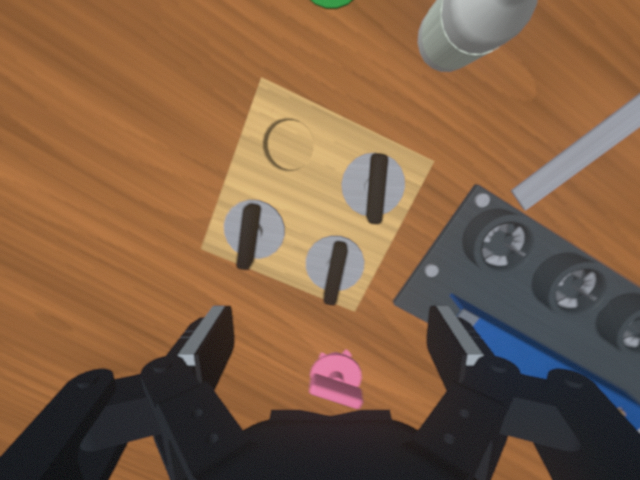

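The picture shows the three black bolts at (248,235), (335,272) and (377,187), all in the wooden rack. The pink one at (337,378) and the green one at (330,3) stand on the bench.

```bash

sed -i 's/dark=c\["color"\].max(2)<60/dark=c["color"].max(2)<75/; s/m=((Z>66)&(Z<88)&dark)/m=((Z>52)\&(Z<110)\&dark)/' h.py
python3 - <<'E'
from h import *
np.set_printoptions(precision=1,suppress=True)
c=bolts()
W=cloud(c)
for p in((248,235),(250,212),(335,270),(338,250),(377,187)): print(p,c["color"][p[1],p[0]],W[p[1],p[0]])
E
```

```text
1 1017 px [378 189] xy [590.3 277.2] z [70.8 77.7 79. ] size [58.4 12.2] bar ang 30.2
2 981 px [249 236] xy [489.2 351.3] z [70.1 77.6 79. ] size [59.3 13.1] bar ang 21.6
3 792 px [336 273] xy [502.3 263.9] z [71.7 77.8 79.1] size [59.3 12.1] bar ang 22.2
(248, 235) [59 49 43] [492.5 352.   78. ]
(250, 212) [65 57 49] [512.  360.9  77.7]
(335, 270) [62 54 48] [507.2 267.2  78. ]
(338, 250) [62 55 46] [525.3 275.9  78.5]
(377, 187) [63 57 50] [591.7 279.5  79.2]
```

```bash

python3 - <<'E'
from h import *
plan(502,264,140,-68,per=360,jaw=0)
E
```

```text
cur yaw -56.8 turn -11.2 j6 1.30 rows 2 dist 96.0
{"tx":-21.6,"ty":1.6,"tz":42.8,"ax":0,"ay":0,"az":0.097,"jaw":0},
{"tx":-21.4,"ty":3.7,"tz":42.8,"ax":0,"ay":0,"az":0.097,"jaw":0},
```

```bash

python3 -m jog '[{"tx":-21.6,"ty":1.6,"tz":42.8,"ax":0,"ay":0,"az":0.097,"jaw":0},{"tx":-21.4,"ty":3.7,"tz":42.8,"ax":0,"ay":0,"az":0.097,"jaw":0},{"tx":0,"ty":0,"tz":0,"ax":0,"ay":0,"az":0,"jaw":0}]' 60
python3 - <<'E'
from h import *
np.set_printoptions(precision=1,suppress=True)
c=bolts("w5.png")
print([(np.round(r["centre"]),round(r["conf"],2),atz(c,r["centre"],65)) for r in place_of("bolt1_bar","wrist")])
plan(502,264,50,-68,per=360,jaw=0)
E
```

```text
time_s: 10.95
eef_pos: [500.1, 263.0, 138.1]
ee_rot: [0.0, 0.982, 0.19, -0.003]
force: [0.2, 0.0, 1.0]
grip_width: 0.5
grip_force: 0.0
1 2526 px [367 119] xy [590.2 277. ] z [74.2 77.7 79. ] size [59.8 12.9] bar ang 30.3
2 2530 px [200 229] xy [488.9 350.9] z [63.9 77.2 78.9] size [60.2 13.3] bar ang 21.4
3 1642 px [333 258] xy [502.2 263.3] z [74.5 77.8 79. ] size [59.6 12.3] bar ang 21.7
[(array([334., 257.]), 0.95, array([502., 262.,  65.])), (array([370., 414.]), 0.92, array([386.6, 183.5,  65. ]))]
cur yaw -68.0 turn 0.0 j6 1.46 rows 2 dist 92.0
{"tx":-0.8,"ty":0,"tz":46,"ax":0,"ay":-0.001,"az":-0,"jaw":0},
{"tx":-0.8,"ty":0,"tz":46,"ax":0,"ay":-0.001,"az":-0,"jaw":0},
```

View pics/w5.png

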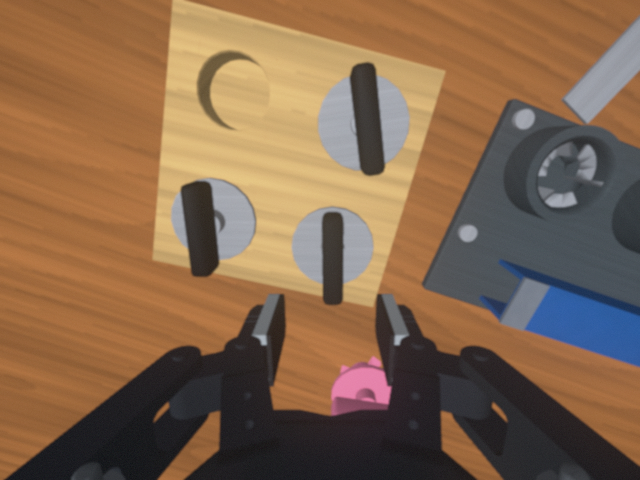

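The target bolt is at (333,258), squarely between the fingers, so I'll go down, grip and lift.

```bash

python3 -m jog '[{"tx":-0.8,"ty":0.4,"tz":46,"ax":0,"ay":0,"az":0,"jaw":0},{"tx":-0.8,"ty":0.4,"tz":45,"ax":0,"ay":0,"az":0,"jaw":0},{"tx":0,"ty":0,"tz":0,"ax":0,"ay":0,"az":0,"jaw":1},{"tx":0,"ty":0,"tz":0,"ax":0,"ay":0,"az":0,"jaw":1},{"tx":0,"ty":0,"tz":0,"ax":0,"ay":0,"az":0,"jaw":1}]' 60
python3 -m jog '[{"tx":0,"ty":0,"tz":0,"ax":0,"ay":0,"az":0,"jaw":1},{"tx":0,"ty":0,"tz":-30,"ax":0,"ay":0,"az":0,"jaw":1},{"tx":0,"ty":0,"tz":-40,"ax":0,"ay":0,"az":0,"jaw":1},{"tx":0,"ty":0,"tz":-40,"ax":0,"ay":0,"az":0,"jaw":1},{"tx":0,"ty":0,"tz":0,"ax":0,"ay":0,"az":0,"jaw":1}]'
python3 - <<'E'
from h import *
plan(612.8,126.3,130,-98+2.8,per=360,jaw=1)
plan(612.8,126.3,130,-38+2.8,per=360,jaw=1)
E
```

```text
time_s: 11.68
eef_pos: [501.7, 263.7, 51.2]
ee_rot: [-0.0, 0.982, 0.19, 0.002]
force: [-0.3, 0.3, -3.2]
grip_width: 0.156
grip_force: 58.6
time_s: 12.3
eef_pos: [501.9, 263.8, 162.5]
ee_rot: [-0.0, 0.982, 0.19, 0.003]
force: [0.1, 0.6, -3.2]
grip_width: 0.156
grip_force: 58.8
cur yaw -68.1 turn -27.1 j6 1.47 rows 3 dist 179.6
{"tx":17.1,"ty":56.3,"tz":11,"ax":-0,"ay":-0.002,"az":0.158,"jaw":1},
{"tx":25.8,"ty":52.9,"tz":11,"ax":-0,"ay":-0.002,"az":0.158,"jaw":1},
{"tx":33.8,"ty":48.2,"tz":10.9,"ax":-0,"ay":-0.002,"az":0.158,"jaw":1},
cur yaw -68.1 turn 32.9 j6 1.47 rows 4 dist 179.6
{"tx":12.9,"ty":42.2,"tz":8.2,"ax":0.001,"ay":-0.002,"az":-0.144,"jaw":1},
{"tx":6.7,"ty":43.6,"tz":8.2,"ax":0.001,"ay":-0.002,"az":-0.144,"jaw":1},
{"tx":0.4,"ty":44.2,"tz":8.2,"ax":0.001,"ay":-0.002,"az":-0.144,"jaw":1},
{"tx":-5.9,"ty":43.8,"tz":8.1,"ax":0.001,"ay":-0.002,"az":-0.144,"jaw":1},
```

```bash

python3 -m jog '[{"tx":12.9,"ty":42.2,"tz":2,"ax":0,"ay":0,"az":-0.136,"jaw":1},{"tx":6.7,"ty":43.6,"tz":5,"ax":0,"ay":0,"az":-0.136,"jaw":1},{"tx":0.4,"ty":44.2,"tz":15,"ax":0,"ay":0,"az":-0.136,"jaw":1},{"tx":-5.9,"ty":43.8,"tz":25,"ax":0,"ay":0,"az":-0.136,"jaw":1},{"tx":0,"ty":0,"tz":0,"ax":0,"ay":0,"az":0,"jaw":1}]'
python3 - <<'E'
from h import *
c=snap("wrist","w6.png")
for i in(3,4):print([(np.round(r["centre"]),round(r["conf"],2),atz(c,r["centre"],45)) for r in place_of("socket%d_mouth"%i,"wrist")])
c=snap("side")
cv2.imwrite("pics/s6.png",cv2.resize(c["color"][230:350,230:390,::-1],None,fx=5,fy=5))
plan(612.8,126.3,96,-37.2,per=360,jaw=1)
E
```

```text
time_s: 12.92
eef_pos: [609.5, 121.9, 108.5]
ee_rot: [-0.001, 0.895, 0.446, -0.003]
force: [0.2, 0.1, -3.1]
grip_width: 0.156
grip_force: 59.8
[(array([419., 358.]), 0.84, array([617.22222956,  24.77746206,  45.        ]))]
[(array([332., 260.]), 0.93, array([612.07248595, 124.10224114,  45.        ]))]
cur yaw -36.9 turn -0.3 j6 0.66 rows 1 dist 16.7
{"tx":2.7,"ty":2.2,"tz":16.4,"ax":-0,"ay":-0,"az":0.005,"jaw":1},
```

View pics/w6.png

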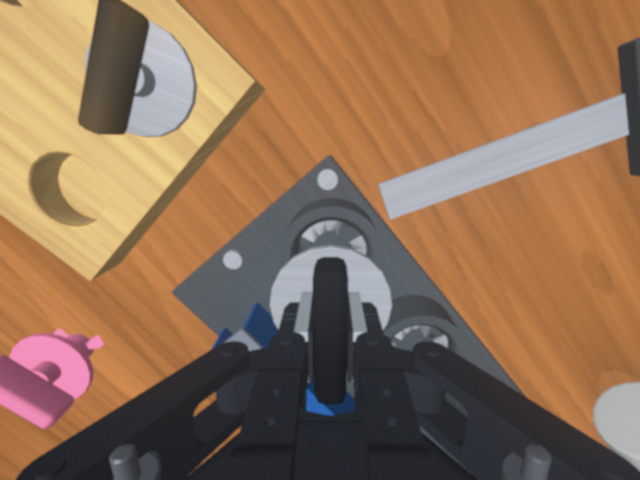

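The held bolt's collar is at (330,290), over socket 4, which shows at (332,245). I'll centre it and lower gently.

```bash

python3 -m jog '[{"tx":1.9,"ty":2.8,"tz":12,"ax":0,"ay":0,"az":0.005,"jaw":1},{"tx":0,"ty":0,"tz":5,"ax":0,"ay":0,"az":0,"jaw":1},{"tx":0,"ty":0,"tz":5,"ax":0,"ay":0,"az":0,"jaw":1},{"tx":0,"ty":0,"tz":3,"ax":0,"ay":0,"az":0,"jaw":1}]'

```

```text
time_s: 13.62
eef_pos: [613.1, 124.5, 86.8]
ee_rot: [-0.0, 0.896, 0.444, -0.0]
force: [-0.1, 0.5, -2.6]
grip_width: 0.15
grip_force: 59.7
```

```bash

python3 -m jog '[{"tx":0,"ty":0,"tz":3,"ax":0,"ay":0,"az":0,"jaw":1},{"tx":0,"ty":0,"tz":2,"ax":0,"ay":0,"az":0,"jaw":1}]'
```

```text
time_s: 13.88
eef_pos: [613.2, 124.4, 82.1]
ee_rot: [0.0, 0.896, 0.444, 0.0]
force: [0.4, 0.1, -2.7]
grip_width: 0.156
grip_force: 59.7
```

```bash

python3 -m jog '[{"tx":0,"ty":0,"tz":2,"ax":0,"ay":0,"az":0,"jaw":1},{"tx":0,"ty":0,"tz":2,"ax":0,"ay":0,"az":0,"jaw":1}]'
```

```text
time_s: 14.12
eef_pos: [613.9, 124.4, 80.9]
ee_rot: [0.001, 0.896, 0.444, 0.001]
force: [-8.0, -2.0, 23.7]
grip_width: 0.149
grip_force: 62.2
```

```bash

python3 -m jog '[{"tx":0,"ty":0,"tz":2,"ax":0,"ay":0,"az":0,"jaw":1},{"tx":0,"ty":0,"tz":1,"ax":0,"ay":0,"az":0,"jaw":1}]'
```

```text
time_s: 14.38
eef_pos: [614.3, 124.5, 80.3]
ee_rot: [0.001, 0.896, 0.444, 0.002]
force: [-13.4, -1.3, 35.5]
grip_width: 0.155
grip_force: 63.1
```

```bash

python3 -m jog '[{"tx":0,"ty":0,"tz":-6,"ax":0,"ay":0,"az":0,"jaw":1},{"tx":-1.8,"ty":-2.4,"tz":0,"ax":0,"ay":0,"az":0,"jaw":1},{"tx":0,"ty":0,"tz":2,"ax":0,"ay":0,"az":0,"jaw":1},{"tx":0,"ty":0,"tz":2,"ax":0,"ay":0,"az":0,"jaw":1}]'
```

```text
time_s: 14.88
eef_pos: [611.7, 125.4, 80.3]
ee_rot: [0.0, 0.896, 0.444, 0.003]
force: [-4.9, 7.5, 26.5]
grip_width: 0.156
grip_force: 64.9
```

```bash

python3 -m jog '[{"tx":0,"ty":0,"tz":2,"ax":0,"ay":0,"az":0,"jaw":1},{"tx":0,"ty":0,"tz":1,"ax":0,"ay":0,"az":0,"jaw":1}]'
```

```text
time_s: 15.12
eef_pos: [612.6, 126.5, 79.4]
ee_rot: [0.001, 0.896, 0.445, 0.005]
force: [-7.4, 11.5, 35.8]
grip_width: 0.153
grip_force: 66.0
```

```bash

python3 -m jog '[{"tx":0,"ty":0,"tz":-7,"ax":0,"ay":0,"az":0,"jaw":1},{"tx":0.4,"ty":-2.8,"tz":0,"ax":0,"ay":0,"az":0,"jaw":1},{"tx":0,"ty":0,"tz":3,"ax":0,"ay":0,"az":0,"jaw":1}]'
python3 - <<'E'
from h import *
c=snap("side"); 
cv2.imwrite("pics/s7.png",cv2.resize(c["color"][230:350,230:390,::-1],None,fx=5,fy=5))
for i in(3,4):print([(np.round(r["centre"]),round(r["conf"],2),atz(c,r["centre"],45)) for r in place_of("socket%d_mouth"%i,"side")])
E
```

```text
time_s: 15.5
eef_pos: [610.8, 126.1, 80.5]
ee_rot: [0.002, 0.896, 0.444, 0.004]
force: [4.1, 1.7, 20.5]
grip_width: 0.157
grip_force: 62.6
[(array([335., 404.]), 0.33, array([540.58400095, 331.07134114,  45.        ]))]
[(array([303., 306.]), 0.96, array([615.19360531, 130.7924397 ,  45.        ]))]
```

```bash

python3 -m jog '[{"tx":0,"ty":0,"tz":2,"ax":0,"ay":0,"az":0,"jaw":1},{"tx":0,"ty":0,"tz":1,"ax":0,"ay":0,"az":0,"jaw":1}]'
```

```text
time_s: 15.9
eef_pos: [611.2, 126.7, 79.7]
ee_rot: [0.002, 0.896, 0.444, 0.004]
force: [0.5, 4.0, 31.1]
grip_width: 0.154
grip_force: 67.8
```

View pics/s7.png

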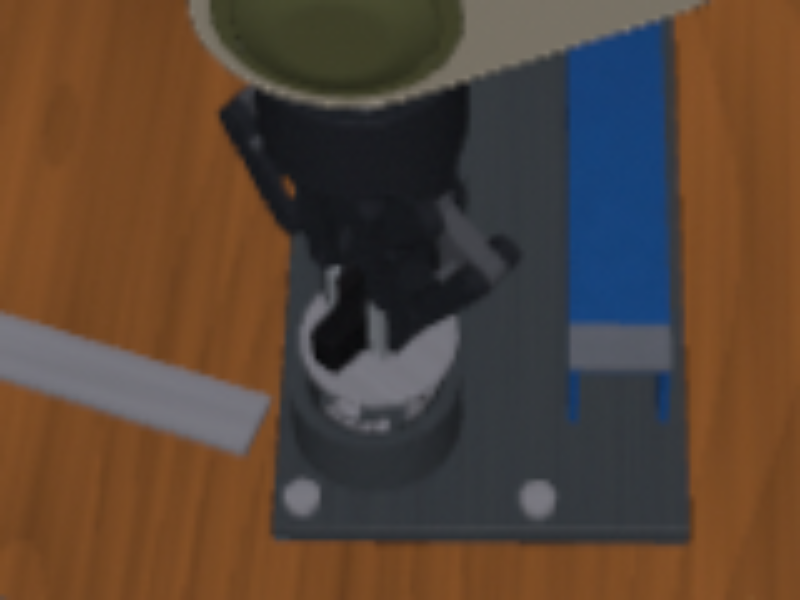

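The bolt sits centred in socket 4, with the collar at crop (380,350). I'll hold it loosely so it settles, then measure its height.

```bash

python3 -m jog '[{"tx":0,"ty":0,"tz":-2,"ax":0,"ay":0,"az":0,"jaw":1},{"tx":0,"ty":0,"tz":0,"ax":0,"ay":0,"az":0,"jaw":0.6},{"tx":0,"ty":0,"tz":0,"ax":0,"ay":0,"az":0,"jaw":0.6}]'
cat >> h.py <<'E'
def held(c=None,xy=None):
    """height and extent of the black bar and bright collar under the gripper, from wrist depth"""
    c=c or snap("wrist"); W=cloud(c); T=tool(); xy=T[:2,3] if xy is None else np.array(xy)
    Z=W[...,2]; d=np.linalg.norm(W[...,:2]-xy,axis=-1); col=c["color"].astype(int)
    g=(col.min(2)>95)&(d<36)&(Z>46)&(Z<T[2,3]-2); P=W[g]
    if len(P)>20:
        print("collar n",len(P),"z",np.round(np.percentile(P[:,2],[5,50,95]),1))
        A=np.c_[P[:,:2]-xy,np.ones(len(P))]; k=np.linalg.lstsq(A,P[:,2],rcond=None)[0]; print(" tilt",np.round(k[:2],3),"z at centre %.1f"%k[2])
    k=(col.max(2)<75)&(d<40)&(Z>60)&(Z<T[2,3]+45); print("dark z hist",np.histogram(Z[k],bins=np.arange(60,130,3)))
    return c
E
python3 - <<'E'
from h import *
np.set_printoptions(suppress=True,linewidth=200)
print(sense()["force"],sense()["grip_force"],sense()["grip_width"],tool()[:3,3]);c=held()
cv2.imwrite("pics/w8.png",c["color"][:,:,::-1])
E
```

```text
time_s: 16.27
eef_pos: [609.1, 127.1, 78.6]
ee_rot: [0.0, 0.896, 0.444, 0.002]
force: [0.2, 3.6, 11.9]
grip_width: 0.201
grip_force: 10.9
[ 0.15268925  3.57107009 11.9199804 ] 10.931973096448928 0.20130881061991146 [609.12566083 127.05325424  78.61059373]
collar n 4127 z [69.3 71.9 74.4]
 tilt [ 0.043 -0.078] z at centre 72.0
dark z hist (array([   0,    0,    0,    0,    0,    0,    0,   10,   11,  111,  161,  201,  196,  231,  771, 3863,  346,   91,  409,  223,  393,  112,    0]), array([ 60,  63,  66,  69,  72,  75,  78,  81,  84,  87,  90,  93,  96,  99, 102, 105, 108, 111, 114, 117, 120, 123, 126, 129]))
```

View pics/w8.png

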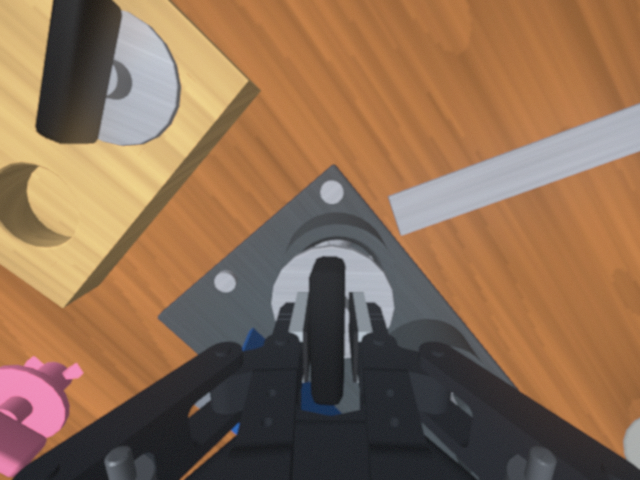

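The bolt stands about 5° tilted, with its -y/+x side high on the chamfer. I'll nudge it along (-x,+y) so it drops in.

```bash

python3 -m jog '[{"tx":0,"ty":0,"tz":-2,"ax":0,"ay":0,"az":0,"jaw":0.56},{"tx":0.6,"ty":-1.4,"tz":0,"ax":0,"ay":0,"az":0,"jaw":0.56},{"tx":0.6,"ty":-1.4,"tz":0,"ax":0,"ay":0,"az":0,"jaw":0.56},{"tx":0,"ty":0,"tz":0,"ax":0,"ay":0,"az":0,"jaw":0.56}]'
python3 - <<'E'
from h import *
np.set_printoptions(suppress=True,linewidth=200)
print(sense()["force"],sense()["grip_force"],sense()["grip_width"],tool()[:3,3]);c=held()
c=snap("top"); W=cloud(c); Z=W[...,2]; X=W[...,0];Y=W[...,1]
m=(Z>41)&(Z<49)&(X>570)&(X<680)&(Y<70)&(Y>-230); np.save("rimtop.npy",W[m]); print(m.sum())
for i in(1,2,3):print([(np.round(r["centre"]),round(r["conf"],2),atz(c,r["centre"],45)) for r in place_of("socket%d_mouth"%i,"top")])
E
```

```text
time_s: 16.82
eef_pos: [606.6, 128.9, 78.6]
ee_rot: [0.0, 0.896, 0.444, -0.0]
force: [1.3, -0.7, -3.3]
grip_width: 0.224
grip_force: 3.6
[ 1.31193645 -0.7446123  -3.32354653] 3.5545940813608468 0.22393230977567913 [606.56358296 128.90392703  78.64726234]
collar n 4224 z [67.7 72.  75.3]
 tilt [ 0.071 -0.128] z at centre 71.6
dark z hist (array([   0,    0,    0,    0,    0,    2,    3,    9,   33,  118,  185,  241,  224,  419, 1319, 3362,  321,   90,  409,  238,  375,  136,    0]), array([ 60,  63,  66,  69,  72,  75,  78,  81,  84,  87,  90,  93,  96,  99, 102, 105, 108, 111, 114, 117, 120, 123, 126, 129]))
1124
[(array([385., 216.]), 0.78, array([ 624.97296371, -176.33071804,   45.        ]))]
[(array([339., 216.]), 0.59, array([625.35384671, -75.61485529,  45.        ])), (array([167., 259.]), 0.21, array([538.80669201, 298.60087818,  45.        ]))]
[(array([294., 221.]), 0.75, array([616.13511096,  23.24698427,  45.        ]))]
```

```bash

python3 -m jog '[{"tx":-0.6,"ty":2,"tz":0,"ax":0,"ay":0,"az":0,"jaw":0.56},{"tx":0,"ty":0,"tz":0,"ax":0,"ay":0,"az":0,"jaw":0.35},{"tx":0,"ty":0,"tz":0,"ax":0,"ay":0,"az":0,"jaw":0.35},{"tx":0,"ty":0,"tz":-5,"ax":0,"ay":0,"az":0,"jaw":0.35}]'
python3 - <<'E'
from h import *
np.set_printoptions(suppress=True,linewidth=200)
print(sense()["force"],sense()["grip_force"],sense()["grip_width"],tool()[:3,3]);c=held(xy=(612,126))
from scipy.optimize import minimize
for f,ks in(("rimtop.npy",(-1,0,1)),("rim.npy",(-1,0,1,2))):
    P=np.load(f); P=P[abs(P[:,2]-45)<2.5][:,:2]
    for a in(2.5,2.8):
        g=lambda v:np.array([[v[0]-np.sin(np.radians(a))*k*100,v[1]+np.cos(np.radians(a))*k*100] for k in ks])
        def n(v): 
            r=np.min(np.linalg.norm(P[:,None]-g(v),axis=2),1); return -np.mean((r>26.5)&(r<34.5)),np.mean(np.abs(r[r<36]-30.5))
        b=min(((n((x,y)),x,y) for x in np.arange(615,632,.5) for y in np.arange(-82,-65,.5)))
        print(f,a,b,np.round(g(b[1:])[-1],1),len(P))
E
```

```text
time_s: 17.58
eef_pos: [607.8, 127.4, 84.2]
ee_rot: [-0.0, 0.896, 0.444, -0.0]
force: [-0.6, -0.2, -0.4]
grip_width: 0.325
grip_force: 0.0
[-0.64551931 -0.1850573  -0.39510027] 0.0 0.3249272249387625 [607.7773692  127.4216101   84.19498386]
collar n 5044 z [63.3 64.6 65.7]
 tilt [ 0.017 -0.026] z at centre 64.6
dark z hist (array([   0,   13,    0,    0,    0,    1,    9,   42,   43,   69,  111,  251, 1327, 2244,  170,  173,  227,  207,  211,  130,  417,  275,  402]), array([ 60,  63,  66,  69,  72,  75,  78,  81,  84,  87,  90,  93,  96,  99, 102, 105, 108, 111, 114, 117, 120, 123, 126, 129]))
rimtop.npy 2.5 ((np.float64(-0.8056497175141243), np.float64(2.7018798990022126)), np.float64(622.0), np.float64(-75.0)) [617.6  24.9] 885
rimtop.npy 2.8 ((np.float64(-0.8056497175141243), np.float64(2.7018413211939825)), np.float64(621.5), np.float64(-75.0)) [616.6  24.9] 885
rim.npy 2.5 ((np.float64(-0.7798483891345547), np.float64(2.511136228204512)), np.float64(622.0), np.float64(-73.5)) [613.3 126.3] 6332
rim.npy 2.8 ((np.float64(-0.7833228048010107), np.float64(2.4955685145352104)), np.float64(622.5), np.float64(-73.5)) [612.7 126.3] 6332
```

It has dropped onto the ledges: collar top 64.6, bar 42.6 mm above the mouth, nearly upright. Now I'll locate the bar precisely and turn it backward like a spanner.

```bash

cat >> h.py <<'E'
def inhand(zc,xy,c=None):
    """collar centre (top at zc) and T-bar angle from the wrist picture"""
    c=c or snap("wrist"); W=cloud(c); Z=W[...,2]; col=c["color"].astype(int); xy=np.array(xy)
    d=np.linalg.norm(W[...,:2]-xy,axis=-1)
    P=W[(col.min(2)>95)&(d<45)&(abs(Z-zc)<3)][:,:2]; h=cv2.convexHull(P.astype(np.float32))[:,0]
    ctr=min(((np.median(np.minimum(np.abs(np.linalg.norm(h-[x,y],axis=1)-31),5)),x,y) for x in np.arange(xy[0]-8,xy[0]+8,.5) for y in np.arange(xy[1]-8,xy[1]+8,.5)))
    k=(col.max(2)<75)&(d<40)&(abs(Z-zc-35)<3.5)
    n,L,S,_=cv2.connectedComponentsWithStats(k.astype(np.uint8)); i=1+np.argmax(S[1:,4]); B=W[L==i][:,:2]
    r=cv2.minAreaRect(B.astype(np.float32)); b=cv2.boxPoints(r); e=max((b[1]-b[0],b[2]-b[1]),key=np.linalg.norm)
    print("collar",np.round(ctr,1),len(P),"bar",np.round(r[0],1),np.round(r[1],1),"ang %.1f"%(np.degrees(np.arctan2(e[1],e[0]))%180),"z %.1f"%np.median(W[L==i][:,2]))
E
python3 - <<'E'
from h import *
inhand(64.6,(611,127)); inhand(64.6,(612,126))
plan(611,127,78,-37,per=360,jaw=.35)
E
```

```text
collar [2.000e-01 6.135e+02 1.245e+02] 4957 bar [615.4 124.3] [61.3 16.1] ang 55.9 z 98.9
collar [2.000e-01 6.140e+02 1.245e+02] 4951 bar [615.4 124.2] [61.4 16.1] ang 56.2 z 98.9
cur yaw -37.2 turn 0.2 j6 0.67 rows 1 dist 7.3
{"tx":1.3,"ty":2.4,"tz":6.8,"ax":0.001,"ay":-0.001,"az":-0.004,"jaw":0.35},
```

```bash

python3 -m jog '[{"tx":1.6,"ty":6.5,"tz":3,"ax":0,"ay":0,"az":-0.05,"jaw":0.35},{"tx":0,"ty":0,"tz":3,"ax":0,"ay":0,"az":0,"jaw":0.6},{"tx":0,"ty":0,"tz":0,"ax":0,"ay":0,"az":0,"jaw":0.6},{"tx":0,"ty":0,"tz":0,"ax":0,"ay":0,"az":-0.12,"jaw":0.6},{"tx":0,"ty":0,"tz":0,"ax":0,"ay":0,"az":-0.12,"jaw":0.6}]'
python3 -m jog '[{"tx":0,"ty":0,"tz":0,"ax":0,"ay":0,"az":-0.12,"jaw":0.6},{"tx":0,"ty":0,"tz":0,"ax":0,"ay":0,"az":-0.12,"jaw":0.6},{"tx":0,"ty":0,"tz":0,"ax":0,"ay":0,"az":-0.12,"jaw":0.6}]'
python3 - <<'E'
from h import *
np.set_printoptions(suppress=True,linewidth=200)
print(tool()[:3,3]);held(xy=(613,125))
E
```

```text
time_s: 18.35
eef_pos: [614.1, 124.9, 78.5]
ee_rot: [0.0, 0.821, 0.57, 0.0]
force: [-0.7, 0.2, 2.5]
grip_width: 0.205
grip_force: 3.6
time_s: 18.73
eef_pos: [614.7, 125.1, 79.7]
ee_rot: [0.001, 0.706, 0.708, 0.001]
force: [-0.8, 0.5, 9.1]
grip_width: 0.203
grip_force: 7.2
[614.65272603 125.05601084  79.73671536]
collar n 4142 z [64.2 66.  67.4]
 tilt [-0.034 -0.026] z at centre 66.1
dark z hist (array([   0,    1,    1,    0,    0,    0,    0,   34,   83,  144,  179,  241,  555, 3518,  281,  161,  179,  114,  129,  465,  241,  312,    0]), array([ 60,  63,  66,  69,  72,  75,  78,  81,  84,  87,  90,  93,  96,  99, 102, 105, 108, 111, 114, 117, 120, 123, 126, 129]))
```

```bash

python3 -m jog '[{"tx":0,"ty":0,"tz":-2,"ax":0,"ay":0,"az":-0.1,"jaw":0.56},{"tx":0,"ty":0,"tz":0,"ax":0,"ay":0,"az":-0.1,"jaw":0.56},{"tx":0,"ty":0,"tz":0,"ax":0,"ay":0,"az":-0.1,"jaw":0.56}]'
python3 - <<'E'
from h import *
np.set_printoptions(suppress=True,linewidth=200)
print(tool()[:3,3],sense()["wrist_torque"]);held(xy=(613,125))
E
```

```text
time_s: 19.15
eef_pos: [614.2, 124.9, 80.9]
ee_rot: [0.0, 0.592, 0.806, 0.0]
force: [-0.7, -0.1, 3.5]
grip_width: 0.224
grip_force: 3.6
[614.21903928 124.93132519  80.92071684] [ 0.04878017  0.16267206 -0.09849717]
collar n 4212 z [65.5 67.3 68.6]
 tilt [-0.028 -0.038] z at centre 67.3
dark z hist (array([   0,    0,    0,    0,    0,    0,    0,   16,   69,  139,  186,  232,  369, 2062, 1923,  185,  186,  141,   93,  460,  172,  412,    0]), array([ 60,  63,  66,  69,  72,  75,  78,  81,  84,  87,  90,  93,  96,  99, 102, 105, 108, 111, 114, 117, 120, 123, 126, 129]))
```

```bash

python3 -m jog '[{"tx":0,"ty":0,"tz":-1,"ax":0,"ay":0,"az":-0.1,"jaw":0.56},{"tx":0,"ty":0,"tz":0,"ax":0,"ay":0,"az":-0.1,"jaw":0.56},{"tx":0,"ty":0,"tz":0,"ax":0,"ay":0,"az":-0.1,"jaw":0.56}]'
python3 - <<'E'
from h import *
np.set_printoptions(suppress=True,linewidth=200)
print(tool()[:3,3],sense()["wrist_torque"]);held(xy=(613,125))
E
```

```text
time_s: 19.58
eef_pos: [613.9, 124.7, 81.5]
ee_rot: [-0.0, 0.466, 0.885, -0.0]
force: [-1.5, -0.9, 3.4]
grip_width: 0.219
grip_force: 3.5
[613.87757954 124.72447991  81.51997035] [-0.14424641  0.38004256 -0.0619813 ]
collar n 4307 z [65.2 67.9 69.2]
 tilt [-0.02  -0.083] z at centre 67.9
dark z hist (array([   0,    0,    0,    0,    0,    0,    0,    5,   62,  123,  190,  217,  289, 1134, 2857,  174,  161,  173,   87,  400,  212,  359,  118]), array([ 60,  63,  66,  69,  72,  75,  78,  81,  84,  87,  90,  93,  96,  99, 102, 105, 108, 111, 114, 117, 120, 123, 126, 129]))
```

```bash

python3 -m jog '[{"tx":0,"ty":0,"tz":-1,"ax":0,"ay":0,"az":-0.09,"jaw":0.5},{"tx":0,"ty":0,"tz":0,"ax":0,"ay":0,"az":-0.09,"jaw":0.5},{"tx":0,"ty":0,"tz":0,"ax":0,"ay":0,"az":0,"jaw":0.5}]'
python3 - <<'E'
from h import *
np.set_printoptions(suppress=True,linewidth=200)
print(tool()[:3,3],sense()["wrist_torque"]);held(xy=(613,125))
E
```

```text
time_s: 20.0
eef_pos: [613.8, 124.8, 82.0]
ee_rot: [-0.0, 0.387, 0.922, -0.0]
force: [-0.5, 0.2, 0.5]
grip_width: 0.253
grip_force: 0.7
[613.80601535 124.82207875  82.04131343] [ 0.01714053  0.18567775 -0.04582305]
collar n 4365 z [65.4 68.3 69.7]
 tilt [-0.016 -0.094] z at centre 68.1
dark z hist (array([   0,    0,    0,    0,    0,    0,    0,    0,   65,  129,  227,  253,  304,  903, 3073,  184,  187,  175,  108,  263,  333,  308,  195]), array([ 60,  63,  66,  69,  72,  75,  78,  81,  84,  87,  90,  93,  96,  99, 102, 105, 108, 111, 114, 117, 120, 123, 126, 129]))
```

```bash

python3 -m jog '[{"tx":0,"ty":0,"tz":0,"ax":0,"ay":0,"az":-0.1,"jaw":0.5},{"tx":0,"ty":0,"tz":0,"ax":0,"ay":0,"az":-0.1,"jaw":0.5},{"tx":0,"ty":0,"tz":0,"ax":0,"ay":0,"az":0,"jaw":0.5}]'
python3 - <<'E'
from h import *
np.set_printoptions(suppress=True,linewidth=200)
print(tool()[:3,3],sense()["wrist_torque"]);c=held(xy=(613,125)); inhand(67,(613,125),c)
E
```

```text
time_s: 20.42
eef_pos: [614.0, 124.8, 82.1]
ee_rot: [-0.0, 0.293, 0.956, -0.0]
force: [-1.4, 0.0, -0.6]
grip_width: 0.251
grip_force: 0.2
[614.02409756 124.78423499  82.08683492] [-0.03949171  0.02636145 -0.02081346]
collar n 4633 z [63.3 66.5 69.1]
 tilt [ 0.059 -0.128] z at centre 67.4
dark z hist (array([   0,    0,    0,    0,    0,    0,    0,    7,   56,  138,  207,  263,  605, 2253, 1573,  191,  176,  187,  115,  263,  313,  324,  200]), array([ 60,  63,  66,  69,  72,  75,  78,  81,  84,  87,  90,  93,  96,  99, 102, 105, 108, 111, 114, 117, 120, 123, 126, 129]))
collar [  0.3 614.  127. ] 4193 bar [609.7 126.7] [20.9 60.6] ang 128.2 z 101.5
```

```bash

python3 -m jog '[{"tx":0,"ty":0,"tz":0,"ax":0,"ay":0,"az":-0.1,"jaw":0.54},{"tx":0,"ty":0,"tz":0,"ax":0,"ay":0,"az":-0.1,"jaw":0.58},{"tx":0,"ty":0,"tz":0,"ax":0,"ay":0,"az":0,"jaw":0.5}]'
python3 - <<'E'
from h import *
np.set_printoptions(suppress=True,linewidth=200)
print(tool()[:3,3],sense()["wrist_torque"]);c=held(xy=(613,125)); inhand(62,(613,125),c)
E
```

```text
time_s: 20.85
eef_pos: [614.6, 124.5, 82.5]
ee_rot: [0.001, 0.196, 0.981, -0.0]
force: [1.3, -0.6, 1.0]
grip_width: 0.246
grip_force: 2.0
[614.55442629 124.49495022  82.46310312] [-0.20323454 -0.13882994 -0.07255505]
collar n 5161 z [53.3 60.1 68.2]
 tilt [ 0.227 -0.2  ] z at centre 63.9
dark z hist (array([  0,   0,   0,   4,  17,  31,  48,  75, 147, 435, 501, 617, 707, 736, 403, 165, 181, 182, 106, 151, 405, 256, 259]), array([ 60,  63,  66,  69,  72,  75,  78,  81,  84,  87,  90,  93,  96,  99, 102, 105, 108, 111, 114, 117, 120, 123, 126, 129]))
collar [  0.4 609.5 130.5] 2173 bar [608.8 133.9] [19.7 29.4] ang 144.1 z 97.3
```

```bash

cat >> h.py <<'E'
def bar3(xy,zlo,zhi,c=None,rad=45):
    """3-D fit of a tilted bolt: collar plane/centre and bar top points"""
    c=c or snap("wrist"); W=cloud(c); Z=W[...,2]; col=c["color"].astype(int); d=np.linalg.norm(W[...,:2]-xy,axis=-1)
    P=W[(col.min(2)>95)&(d<rad)&(Z>47)&(Z<zlo)]
    for _ in range(4):
        A=np.c_[P[:,:2]-xy,np.ones(len(P))]; k=np.linalg.lstsq(A,P[:,2],rcond=None)[0]; r=abs(A@k-P[:,2]); P=P[r<max(1.2,2*np.median(r))]
    n=np.array([-k[0],-k[1],1]); n/=np.linalg.norm(n)
    K=(col.max(2)<75)&(d<rad); dist=(W-[xy[0],xy[1],k[2]])@n; K&=(abs(dist-35)<3)
    nn,L,S,_=cv2.connectedComponentsWithStats(K.astype(np.uint8)); i=1+np.argmax(S[1:,4]); B=W[L==i]
    r=cv2.minAreaRect(B[:,:2].astype(np.float32)); b=cv2.boxPoints(r); e=max((b[1]-b[0],b[2]-b[1]),key=np.linalg.norm)
    print("n",np.round(n,3),"bar top",np.round(r[0],1),"z %.1f"%np.median(B[:,2]),np.round(r[1],1),"ang %.1f"%(np.degrees(np.arctan2(e[1],e[0]))%180),"npx",len(P),len(B))
    h=cv2.convexHull(P[:,:2].astype(np.float32))[:,0]; print("collar pts mean",P.mean(0).round(1),"hull min/max",h.min(0),h.max(0))
    return c,n
E
python3 - <<'E'
from h import *
c,n=bar3(np.array([611,128]),75,110); cv2.imwrite("pics/w9.png",c["color"][150:450,150:550,::-1])
E
```

```text
n [-0.239  0.234  0.942] bar top [599.5 140.8] z 95.3 [15.2 55.7] ang 139.0 npx 4429 2964
collar pts mean [601.5 130.8  60.1] hull min/max [577.3487  103.18115] [636.34784 162.77257]
```

View pics/w9.png

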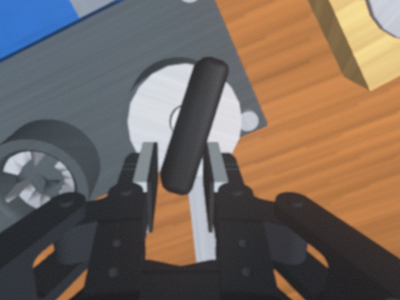

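The picture shows the bolt tilted in the socket, with its bar from (178,185) to (212,70) and its low end away from the gripper. I'll line the tool up with its axis, grip it, lift it off the ledges, level it and lower it again.

```bash

cat >> h.py <<'E'
def plan3(p,X,Z,n=None,jaw=0.2):
    T=tool(); Z=np.array(Z,float); Z/=np.linalg.norm(Z); X=np.array(X,float); X-=Z*(X@Z); X/=np.linalg.norm(X)
    rv=R.from_matrix(T[:3,:3].T@np.stack([X,np.cross(Z,X),Z],1)).as_rotvec(); p=np.array(p)-T[:3,3]
    N=n or int(max(1,np.ceil(np.degrees(np.linalg.norm(rv))/10))); M=T[:3,:3]
    for i in range(N):
        t=M.T@(p/N); print("{"+",".join('"%s":%g'%(k,v) for k,v in zip("tx ty tz ax ay az jaw".split(),[*np.round(t,1),*np.round(rv/N,3),jaw]))+"},"); M=M@R.from_rotvec(rv/N).as_matrix()
E
python3 - <<'E'
from h import *
n=np.array([-.239,.234,.942]); plan3([605,135.4,73.6],[-.755,.656,-.354],-n,3)
E
```

```text
{"tx":4.3,"ty":2.1,"tz":2.9,"ax":0.025,"ay":-0.111,"az":0.107,"jaw":0.2},
{"tx":4.8,"ty":1.7,"tz":2.4,"ax":0.025,"ay":-0.111,"az":0.107,"jaw":0.2},
{"tx":5.2,"ty":1.2,"tz":1.8,"ax":0.025,"ay":-0.111,"az":0.107,"jaw":0.2},
```

```bash

python3 -m jog '[{"tx":0,"ty":0,"tz":-3,"ax":0,"ay":0,"az":0,"jaw":0.1},{"tx":4.3,"ty":2.1,"tz":3,"ax":0.025,"ay":-0.111,"az":0.107,"jaw":0.1},{"tx":4.8,"ty":1.7,"tz":3,"ax":0.025,"ay":-0.111,"az":0.107,"jaw":0.1},{"tx":5.2,"ty":1.2,"tz":3,"ax":0.025,"ay":-0.111,"az":0.107,"jaw":0.1},{"tx":0,"ty":0,"tz":1,"ax":0,"ay":0,"az":0,"jaw":0.1}]'
python3 -m jog '[{"tx":0,"ty":0,"tz":0,"ax":0,"ay":0,"az":0,"jaw":1},{"tx":0,"ty":0,"tz":0,"ax":0,"ay":0,"az":0,"jaw":1},{"tx":0,"ty":0,"tz":0,"ax":0,"ay":0,"az":0,"jaw":1}]' 60
```

```text
time_s: 21.58
eef_pos: [603.8, 136.4, 73.0]
ee_rot: [0.154, 0.344, 0.924, -0.069]
force: [0.8, 0.5, 0.4]
grip_width: 0.449
grip_force: 0.0
time_s: 21.95
eef_pos: [605.4, 133.9, 74.4]
ee_rot: [0.154, 0.345, 0.923, -0.069]
force: [-3.8, -2.1, 5.4]
grip_width: 0.152
grip_force: 57.4
```

```bash

python3 -m jog '[{"tx":0,"ty":0,"tz":-8,"ax":0,"ay":0,"az":0,"jaw":1},{"tx":0,"ty":0,"tz":-12,"ax":0,"ay":0,"az":0,"jaw":1},{"tx":0,"ty":0,"tz":-15,"ax":0,"ay":0,"az":0,"jaw":1},{"tx":0,"ty":0,"tz":0,"ax":0,"ay":0,"az":0,"jaw":1}]'
python3 - <<'E'
from h import *
T=tool(); print(T); plan3([613.5,125.3,115],[T[0,0],T[1,0],0],[0,0,-1],jaw=1)
E
```

```text
time_s: 22.45
eef_pos: [597.2, 143.7, 108.0]
ee_rot: [0.155, 0.345, 0.923, -0.068]
force: [0.1, -0.1, -3.0]
grip_width: 0.145
grip_force: 59.9
[[-7.13994226e-01  6.57579801e-01  2.40418491e-01  5.97164697e+02]
 [ 6.15489368e-01  7.53174844e-01 -2.32164795e-01  1.43681656e+02]
 [-3.33744040e-01 -1.77892983e-02 -9.42495866e-01  1.07967958e+02]
 [ 0.00000000e+00  0.00000000e+00  0.00000000e+00  1.00000000e+00]]
{"tx":-12.7,"ty":-1.6,"tz":0.8,"ax":-0.009,"ay":0.17,"az":-0.002,"jaw":1},
{"tx":-12.6,"ty":-1.6,"tz":-1.4,"ax":-0.009,"ay":0.17,"az":-0.002,"jaw":1},
```

```bash

python3 -m jog '[{"tx":-12.7,"ty":-1.6,"tz":0.8,"ax":-0.009,"ay":0.17,"az":0,"jaw":1},{"tx":-12.6,"ty":-1.6,"tz":-1.4,"ax":-0.009,"ay":0.17,"az":0,"jaw":1},{"tx":0,"ty":0,"tz":0,"ax":0,"ay":0,"az":0,"jaw":1}]'
python3 - <<'E'
from h import *
T=tool(); print(T[:3,3]);
c=snap("wrist"); W=cloud(c); Z=W[...,2]; col=c["color"].astype(int); d=np.linalg.norm(W[...,:2]-T[:2,3],axis=-1)
P=W[(col.min(2)>95)&(d<40)&(Z>85)&(Z<T[2,3]-2)]; print(len(P),np.percentile(P[:,2],[5,50,95]))
A=np.c_[P[:,:2]-T[:2,3],np.ones(len(P))]; k=np.linalg.lstsq(A,P[:,2],rcond=None)[0]; print("collar tilt",k)
B=W[(col.max(2)<75)&(d<40)&(abs(Z-k[2]-35)<3)]; r=cv2.minAreaRect(B[:,:2].astype(np.float32)); print("bar",r,np.median(B[:,2]))
h=P[:,:2].astype(np.float32); print("collar circ",cv2.minEnclosingCircle(h))
print("yaw x",np.degrees(np.arctan2(T[1,0],T[0,0])))
E
```

```text
time_s: 22.82
eef_pos: [614.7, 122.5, 113.3]
ee_rot: [-0.001, 0.352, 0.936, -0.001]
force: [-0.2, -0.2, -3.7]
grip_width: 0.149
grip_force: 59.9
[614.70845387 122.50893337 113.34900459]
3749 [ 91.37273389  96.89813921 100.67730155]
collar tilt [-0.22449734  0.17714216 94.27403445]
bar ((611.8204956054688, 124.28015899658203), (31.45201873779297, 31.50824546813965), 13.906970977783203) 129.58549083595003
collar circ ((620.4075317382812, 119.57571411132812), 30.85270881652832)
yaw x 138.83253038297164
```

The collar tilt shows the bolt had already dropped upright into the thread start when I gripped it (bar about 34 mm above the mouth). I'll put it back in that same pose and then let go.

```bash

python3 - <<'E'
from h import *
plan3([605.4,133.9,104],[-.714,.615,-.334],[.2404,-.2322,-.9425],jaw=1)
E
```

```text
{"tx":6.4,"ty":1.2,"tz":4.5,"ax":0.008,"ay":-0.17,"az":-0.001,"jaw":1},
{"tx":7.1,"ty":1.2,"tz":3.3,"ax":0.008,"ay":-0.17,"az":-0.001,"jaw":1},
```

```bash

python3 -m jog '[{"tx":6.4,"ty":1.2,"tz":4.5,"ax":0.008,"ay":-0.17,"az":0,"jaw":1},{"tx":7.1,"ty":1.2,"tz":3.3,"ax":0.008,"ay":-0.17,"az":0,"jaw":1},{"tx":0,"ty":0,"tz":0,"ax":0,"ay":0,"az":0,"jaw":1}]'
python3 - <<'E'
from h import *
plan3([605.4,133.9,86],[-.714,.615,-.334],[.2404,-.2322,-.9425],jaw=1)
T=tool(); c=snap("wrist"); W=cloud(c); Z=W[...,2]; col=c["color"].astype(int); d=np.linalg.norm(W[...,:2]-T[:2,3],axis=-1)
P=W[(col.min(2)>95)&(d<45)&(Z>78)&(Z<T[2,3]-2)]; print(len(P),np.percentile(P[:,2],[5,50,95]))
A=np.c_[P[:,:2]-T[:2,3],np.ones(len(P))]; k=np.linalg.lstsq(A,P[:,2],rcond=None)[0]; print("collar tilt",k)
h=P[:,:2].astype(np.float32); print("collar circ",cv2.minEnclosingCircle(h))
E
```

```text
time_s: 23.25
eef_pos: [602.2, 137.8, 103.5]
ee_rot: [0.154, 0.342, 0.924, -0.068]
force: [-0.2, 0.7, -2.0]
grip_width: 0.145
grip_force: 59.9
{"tx":1.1,"ty":-0.5,"tz":18.1,"ax":-0.001,"ay":-0.002,"az":0.005,"jaw":1},
3779 [82.34032956 85.15343256 86.79276269]
collar tilt [ 7.18387365e-03 -4.80445449e-02  8.52572566e+01]
collar circ ((613.1727294921875, 130.01295471191406), 31.082679748535156)
```

```bash

python3 -m jog '[{"tx":0.5,"ty":-0.3,"tz":8,"ax":0,"ay":0,"az":0,"jaw":1},{"tx":0.6,"ty":-0.2,"tz":8,"ax":0,"ay":0,"az":0,"jaw":1},{"tx":0,"ty":0,"tz":0,"ax":0,"ay":0,"az":0,"jaw":1}]'
python3 - <<'E'
from h import *
plan3([605.4,133.9,75],[-.714,.615,-.334],[.2404,-.2322,-.9425],jaw=1)
E
```

```text
time_s: 23.68
eef_pos: [608.1, 131.6, 92.6]
ee_rot: [0.156, 0.346, 0.923, -0.067]
force: [-20.0, 4.2, 29.8]
grip_width: 0.145
grip_force: 64.9
{"tx":9.2,"ty":0.2,"tz":15.4,"ax":0.001,"ay":0,"az":-0.002,"jaw":1},
```

```bash

python3 -m jog '[{"tx":-2,"ty":0,"tz":-5.7,"ax":0,"ay":0,"az":0,"jaw":1},{"tx":3,"ty":0,"tz":-1,"ax":0,"ay":0,"az":0,"jaw":1},{"tx":0,"ty":0,"tz":0,"ax":0,"ay":0,"az":0,"jaw":1}]'
python3 - <<'E'
from h import *
plan3([605.4,133.9,90],[-.714,.615,-.334],[.2404,-.2322,-.9425],jaw=1); print(tool()[:3,3],sense()["force"])
E
```

```text
time_s: 24.05
eef_pos: [605.2, 133.5, 94.4]
ee_rot: [0.154, 0.345, 0.923, -0.068]
force: [0.2, -0.9, -3.0]
grip_width: 0.147
grip_force: 60.0
{"tx":1.6,"ty":0.6,"tz":4.1,"ax":-0.001,"ay":-0.002,"az":-0.001,"jaw":1},
[605.16383249 133.47258059  94.4303834 ] [ 0.21869696 -0.89641603 -3.01730291]
```

```bash

python3 -m jog '[{"tx":1.3,"ty":0,"tz":3.8,"ax":0,"ay":0,"az":0,"jaw":1},{"tx":0.7,"ty":0,"tz":1.9,"ax":0,"ay":0,"az":0,"jaw":1}]'
```

```text
time_s: 24.3
eef_pos: [605.7, 133.6, 91.2]
ee_rot: [0.156, 0.345, 0.923, -0.068]
force: [-14.8, 1.2, 25.8]
grip_width: 0.147
grip_force: 64.3
```

```bash

python3 -m jog '[{"tx":0.7,"ty":0,"tz":1.9,"ax":0,"ay":0,"az":0,"jaw":1},{"tx":0.7,"ty":0,"tz":1.9,"ax":0,"ay":0,"az":0,"jaw":1}]'
```

```text
time_s: 24.55
eef_pos: [606.0, 133.9, 90.6]
ee_rot: [0.158, 0.345, 0.923, -0.068]
force: [-30.0, 3.3, 51.9]
grip_width: 0.149
grip_force: 68.2
```

```bash

python3 -m jog '[{"tx":-1.7,"ty":0,"tz":-4.7,"ax":0,"ay":0,"az":0,"jaw":1},{"tx":2.4,"ty":-1.7,"tz":-0.8,"ax":0,"ay":0,"az":0,"jaw":1},{"tx":1,"ty":0,"tz":2.8,"ax":0,"ay":0,"az":0,"jaw":1},{"tx":0.7,"ty":0,"tz":1.9,"ax":0,"ay":0,"az":0,"jaw":1}]'
```

```text
time_s: 25.05
eef_pos: [602.0, 134.2, 84.2]
ee_rot: [0.155, 0.345, 0.923, -0.067]
force: [0.7, 1.5, -2.8]
grip_width: 0.146
grip_force: 60.3
```

```bash

python3 -m jog '[{"tx":0.7,"ty":0,"tz":1.9,"ax":0,"ay":0,"az":0,"jaw":1}]'
```

```text
time_s: 25.18
eef_pos: [602.0, 134.2, 82.1]
ee_rot: [0.155, 0.345, 0.923, -0.067]
force: [0.0, 2.5, -1.5]
grip_width: 0.139
grip_force: 60.3
```

```bash

python3 -m jog '[{"tx":1,"ty":0,"tz":2.8,"ax":0,"ay":0,"az":0,"jaw":1}]'
```

```text
time_s: 25.3
eef_pos: [602.1, 134.1, 79.5]
ee_rot: [0.155, 0.345, 0.923, -0.067]
force: [1.9, 1.6, -1.3]
grip_width: 0.148
grip_force: 60.3
```

```bash

python3 -m jog '[{"tx":1,"ty":0,"tz":2.8,"ax":0,"ay":0,"az":0,"jaw":1}]'
```

```text
time_s: 25.42
eef_pos: [602.1, 134.1, 76.8]
ee_rot: [0.155, 0.345, 0.923, -0.067]
force: [0.6, 1.9, -1.4]
grip_width: 0.145
grip_force: 60.3
```

```bash

python3 -m jog '[{"tx":0.7,"ty":0,"tz":1.9,"ax":0,"ay":0,"az":0,"jaw":1}]'
```

```text
time_s: 25.55
eef_pos: [602.1, 134.1, 74.9]
ee_rot: [0.155, 0.345, 0.923, -0.067]
force: [1.7, 2.7, -1.5]
grip_width: 0.146
grip_force: 60.4
```

```bash

python3 -m jog '[{"tx":0,"ty":0,"tz":0,"ax":0,"ay":0,"az":0,"jaw":0.2},{"tx":0,"ty":0,"tz":0,"ax":0,"ay":0,"az":0,"jaw":0},{"tx":0,"ty":0,"tz":-10,"ax":0,"ay":0,"az":0,"jaw":0},{"tx":-12.7,"ty":-1.6,"tz":-15,"ax":-0.008,"ay":0.17,"az":0,"jaw":0},{"tx":-12.6,"ty":-1.6,"tz":-15,"ax":-0.008,"ay":0.17,"az":0,"jaw":0}]'
python3 - <<'E'
from h import *
c,n=bar3(np.array([612.,126.]),75,110); inhand(56.5,(612,126),c); inhand(56.5,(611,127),c)
plan(612,126,68,60,per=360,jaw=0)
E
```

```text
time_s: 26.18
eef_pos: [610.6, 124.1, 122.2]
ee_rot: [-0.002, 0.349, 0.937, 0.001]
force: [0.6, -0.3, -0.0]
grip_width: 0.502
grip_force: 0.0
n [0.005 0.003 1.   ] bar top [613.4 126.2] z 90.9 [12.3 60.3] ang 138.8 npx 3936 2049
collar pts mean [612.2 127.   56.4] hull min/max [583.2356   95.16571] [644.5723  156.49226]
collar [3.00e-01 6.14e+02 1.26e+02] 4249 bar [613.1 126.1] [12.7 60.4] ang 138.2 z 90.9
collar [3.00e-01 6.14e+02 1.26e+02] 4249 bar [613.1 126.1] [12.7 60.4] ang 138.2 z 90.9
cur yaw 49.0 turn 11.0 j6 -0.85 rows 2 dist 56.9
{"tx":2.2,"ty":1.3,"tz":28.3,"ax":0.003,"ay":-0.004,"az":-0.096,"jaw":0},
{"tx":2.2,"ty":1.6,"tz":28.3,"ax":0.003,"ay":-0.004,"az":-0.096,"jaw":0},
```

The bolt is upright in the thread start: bar 33.9 mm above the mouth at (613.4,126), angle 138.5°. Now I'll wind it clockwise with a loose spanner hold.

```bash

python3 -m jog '[{"tx":1.6,"ty":2,"tz":26,"ax":0,"ay":0,"az":0,"jaw":0},{"tx":1.6,"ty":2,"tz":25,"ax":0,"ay":0,"az":0,"jaw":0.3},{"tx":0,"ty":0,"tz":0,"ax":0,"ay":0,"az":0,"jaw":0.62},{"tx":0,"ty":0,"tz":0,"ax":0,"ay":0,"az":0.1,"jaw":0.62},{"tx":0,"ty":0,"tz":0.5,"ax":0,"ay":0,"az":0.15,"jaw":0.62}]'
python3 -m jog '[{"tx":0,"ty":0,"tz":0.5,"ax":0,"ay":0,"az":0.15,"jaw":0.62},{"tx":0,"ty":0,"tz":0.5,"ax":0,"ay":0,"az":0.15,"jaw":0.62},{"tx":0,"ty":0,"tz":0.6,"ax":0,"ay":0,"az":0.15,"jaw":0.62},{"tx":0,"ty":0,"tz":0.6,"ax":0,"ay":0,"az":0.15,"jaw":0.62}]'
python3 - <<'E'
from h import *
s=sense(); print(tool()[:3,3],s["wrist_torque"])
c,n=bar3(np.array([613.,126.]),70,110)
E
```

```text
time_s: 26.85
eef_pos: [610.9, 128.3, 69.6]
ee_rot: [-0.0, 0.466, 0.885, -0.001]
force: [-0.2, 1.3, -1.6]
grip_width: 0.189
grip_force: 7.4
time_s: 27.35
eef_pos: [611.4, 128.3, 68.1]
ee_rot: [0.001, 0.707, 0.707, -0.0]
force: [0.9, 0.6, 0.5]
grip_width: 0.192
grip_force: 0.2
[611.42026119 128.28426485  68.08835311] [-0.01626216 -0.08289679  0.02468687]
n [-0.002  0.006  1.   ] bar top [612.9 125.7] z 87.5 [15.5 61.5] ang 98.5 npx 3402 3687
collar pts mean [614.2 138.5  52.9] hull min/max [582.67285  96.03889] [643.62354 155.64328]
```

```bash

python3 -m jog '[{"tx":-2,"ty":1.8,"tz":0,"ax":0,"ay":0,"az":0.15,"jaw":0.62},{"tx":0,"ty":0,"tz":0.5,"ax":0,"ay":0,"az":0.15,"jaw":0.62},{"tx":0,"ty":0,"tz":0.5,"ax":0,"ay":0,"az":0.15,"jaw":0.62},{"tx":0,"ty":0,"tz":0.5,"ax":0,"ay":0,"az":0.15,"jaw":0.62},{"tx":0,"ty":0,"tz":0.5,"ax":0,"ay":0,"az":0.15,"jaw":0.62}]'
python3 -m jog '[{"tx":0,"ty":0,"tz":0,"ax":0,"ay":0,"az":0.12,"jaw":0.62},{"tx":0,"ty":0,"tz":0,"ax":0,"ay":0,"az":0.08,"jaw":0.62}]'
python3 - <<'E'
from h import *
s=sense(); print(tool()[:3,3],s["wrist_torque"])
c,n=bar3(np.array([613.,126.]),65,110)
E
```

```text
time_s: 28.02
eef_pos: [613.8, 126.3, 66.3]
ee_rot: [0.001, 0.916, 0.401, 0.001]
force: [1.9, 1.1, 4.2]
grip_width: 0.193
grip_force: 16.6
time_s: 28.28
eef_pos: [614.0, 126.4, 66.5]
ee_rot: [0.002, 0.951, 0.31, 0.001]
force: [3.1, 1.3, 2.3]
grip_width: 0.195
grip_force: 90.0
[613.951583   126.37733804  66.52553926] [ 0.07065842 -0.5130815   2.22062253]
n [ 0.    -0.006  1.   ] bar top [614.2 125.2] z 85.6 [61.5 19.7] ang 46.1 npx 3642 3415
collar pts mean [624.9 131.1  50.9] hull min/max [584.2917   95.86028] [644.225  156.4468]
```

The stop has been reached (torque 2.2 Nm), with the collar on the rim (bar 28.4 mm above the mouth, upright). I'll release and take a look into the other sockets for the gap angles.

```bash

python3 -m jog '[{"tx":0,"ty":0,"tz":0,"ax":0,"ay":0,"az":-0.15,"jaw":0.5},{"tx":0,"ty":0,"tz":0,"ax":0,"ay":0,"az":0,"jaw":0},{"tx":0,"ty":0,"tz":-40,"ax":0,"ay":0,"az":0,"jaw":0},{"tx":0,"ty":0,"tz":-60,"ax":0,"ay":0,"az":0,"jaw":0},{"tx":0,"ty":0,"tz":-40,"ax":0,"ay":0,"az":0,"jaw":0}]'
python3 - <<'E'
from h import *
bar3(np.array([613.,126.]),65,110)
plan(580,0,210,-47,per=360,jaw=0)
E
```

```text
time_s: 28.95
eef_pos: [613.0, 126.4, 207.6]
ee_rot: [0.001, 0.926, 0.378, 0.0]
force: [0.4, -0.0, 0.0]
grip_width: 0.498
grip_force: 0.0
n [0.002 0.003 1.   ] bar top [613.9 125.9] z 85.3 [60.7 13.1] ang 54.3 npx 2029 1018
collar pts mean [614.6 126.3  50.7] hull min/max [582.65796  94.83494] [644.3025  155.93787]
cur yaw -45.6 turn -1.4 j6 0.81 rows 3 dist 131.1
{"tx":-37.7,"ty":22.1,"tz":0.9,"ax":0.002,"ay":-0.002,"az":0.008,"jaw":0},
{"tx":-37.5,"ty":22.4,"tz":0.9,"ax":0.002,"ay":-0.002,"az":0.008,"jaw":0},
{"tx":-37.4,"ty":22.7,"tz":0.9,"ax":0.002,"ay":-0.002,"az":0.008,"jaw":0},
```

```bash

python3 -m jog '[{"tx":-37.7,"ty":22.2,"tz":0,"ax":0,"ay":0,"az":0,"jaw":0},{"tx":-37.5,"ty":22.4,"tz":0,"ax":0,"ay":0,"az":0,"jaw":0},{"tx":-37.4,"ty":22.6,"tz":0,"ax":0,"ay":0,"az":0,"jaw":0},{"tx":0,"ty":0,"tz":0,"ax":0,"ay":0,"az":0,"jaw":0}]'
python3 - <<'E'
from h import *
np.set_printoptions(precision=0,suppress=True,linewidth=220)
c=snap("wrist","w10.png"); W=cloud(c); Z=W[...,2]
for i in(3,2):print([(np.round(r["centre"]),round(r["conf"],2),atz(c,r["centre"],45).round(1)) for r in place_of("socket%d_mouth"%i,"wrist")])
for cx,cy in((618.3,26.1),(622.9,-73.8)):
    m=(abs(W[...,0]-cx)<45)&(abs(W[...,1]-cy)<45)&(abs(Z-45)<2); P=W[m][:,:2]
    b=max((np.mean((lambda r:(r>27)&(r<34))(np.linalg.norm(P-[cx+dx,cy+dy],axis=1))),-abs(dx)-abs(dy),cx+dx,cy+dy) for dx in np.arange(-5,5.1,.5) for dy in np.arange(-5,5.1,.5)); print("rim",b)
    x0,y0=b[2:]; r=np.hypot(W[...,0]-x0,W[...,1]-y0); a=np.degrees(np.arctan2(W[...,1]-y0,W[...,0]-x0))
    for lo,hi in((17,20),(20,23)):
        print(lo,[int(np.median(Z[(r>lo)&(r<hi)&(a>=q)&(a<q+10)])) if ((r>lo)&(r<hi)&(a>=q)&(a<q+10)).sum()>3 else None for q in range(-180,180,10)])
u=np.array([[(c["wfc"][:3,:3].T@(np.array([x,y,45])-c["wfc"][:3,3])) for x,y in((618,26),(623,-74))]])[0]
px=[(int(c["cx"]-c["fx"]*p[0]/p[2]),int(c["cy"]+c["fy"]*p[1]/p[2])) for p in u]; print(px)
x=[c["color"][max(0,v-50):v+50,max(0,uu-50):uu+50,::-1] for uu,v in px]; cv2.imwrite("pics/w10c.png",np.hstack([cv2.resize(k,(400,400)) for k in x]))
E
```

```text
time_s: 29.5
eef_pos: [579.0, -2.8, 204.7]
ee_rot: [0.0, 0.927, 0.376, -0.001]
force: [0.2, -0.4, -0.1]
grip_width: 0.496
grip_force: 0.0
[(array([591., 206.]), 0.46, array([ 761., -160.,   45.]))]
[(array([415., 247.]), 0.58, array([621., -74.,  45.]))]
rim (np.float64(0.7806048967834853), np.float64(-0.5), np.float64(618.3), np.float64(25.6))
17 [31, 32, 33, 34, 35, 21, 21, 22, 23, 40, 30, 30, 31, 33, 33, 34, 35, 21, 22, 23, 24, 41, 30, 31, 32, 33, 33, 34, 35, 22, 21, 22, 24, 40, 30, 30]
20 [31, 32, 33, 34, 35, 21, 21, 22, 24, 41, 30, 31, 31, 32, 33, 34, 35, 21, 22, 22, 23, 41, 30, 31, 31, 32, 33, 34, 35, 22, 21, 22, 23, 41, 30, 30]
rim (np.float64(0.7703995498030388), np.float64(-1.0), np.float64(623.4), np.float64(-74.3))
17 [33, 33, 34, 35, None, 21, 23, 24, 40, 30, 30, 31, 32, 33, 34, 32, 21, 22, None, None, 38, 30, 31, 31, 32, 33, 34, 35, None, None, 23, 26, 40, None, 31, 31]
20 [32, 34, 34, 35, None, 22, 23, 24, 41, 30, 31, 31, 32, 34, 34, 34, 21, 21, None, None, 40, 30, None, None, 33, None, 34, 35, None, None, None, 33, 40, None, 31, 31]
[(337, 175), (415, 246)]
```

View pics/w10c.png

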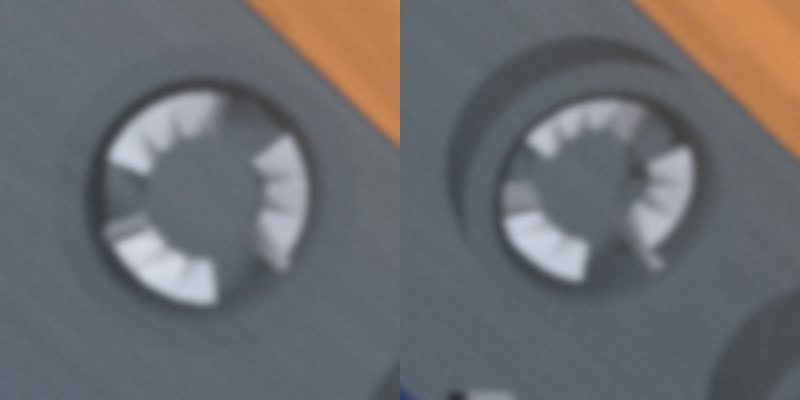

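The picture and depth map show the thread gaps clearly. Socket 3 (left) has gaps centred at 10° mod 120 and socket 2 (right) at about 0° mod 120. Off to the next bolt.

```bash

python3 - <<'E'
from h import *
plan(575,262,150,-60,per=360,jaw=0)
E
```

```text
cur yaw -45.5 turn -14.5 j6 0.59 rows 5 dist 267.5
{"tx":36,"ty":-38,"tz":10.9,"ax":-0,"ay":0,"az":0.05,"jaw":0},
{"tx":34.1,"ty":-39.8,"tz":10.9,"ax":-0,"ay":0,"az":0.05,"jaw":0},
{"tx":32,"ty":-41.5,"tz":10.9,"ax":-0,"ay":0,"az":0.05,"jaw":0},
{"tx":29.9,"ty":-43,"tz":10.9,"ax":-0,"ay":0,"az":0.05,"jaw":0},
{"tx":27.7,"ty":-44.5,"tz":10.9,"ax":-0,"ay":0,"az":0.05,"jaw":0},
```

```bash

python3 -m jog '[{"tx":36,"ty":-38,"tz":5,"ax":0,"ay":0,"az":0.05,"jaw":0},{"tx":34,"ty":-40,"tz":5,"ax":0,"ay":0,"az":0.05,"jaw":0},{"tx":32,"ty":-41.5,"tz":10,"ax":0,"ay":0,"az":0.05,"jaw":0},{"tx":30,"ty":-43,"tz":15,"ax":0,"ay":0,"az":0.05,"jaw":0},{"tx":28,"ty":-44.5,"tz":20,"ax":0,"ay":0,"az":0.05,"jaw":0}]'
python3 -m jog '[{"tx":0,"ty":0,"tz":0,"ax":0,"ay":0,"az":0,"jaw":0}]'
python3 - <<'E'
from h import *
c=bolts("w11.png"); plan(590.3,277,55,-60,per=360,jaw=0)
E
```

```text
time_s: 30.28
eef_pos: [574.2, 264.8, 148.9]
ee_rot: [0.0, 0.966, 0.26, -0.001]
force: [0.6, -0.2, -0.4]
grip_width: 0.502
grip_force: 0.0
time_s: 30.4
eef_pos: [572.7, 266.0, 147.0]
ee_rot: [-0.0, 0.965, 0.263, -0.003]
force: [-0.6, -0.4, 0.5]
grip_width: 0.499
grip_force: 0.0
1 1561 px [332 228] xy [591.3 276.5] z [76.  77.8 79. ] size [59.4 11.9] bar ang 30.1
2 2079 px [174 294] xy [489.4 350.7] z [62.8 77.  78.8] size [60.4 12.9] bar ang 21.3
3 2246 px [528 307] xy [613.3 126.9] z [69.5 84.6 86.3] size [61.6 13.7] bar ang 54.1
cur yaw -59.6 turn -0.4 j6 1.29 rows 2 dist 95.5
{"tx":10.7,"ty":-1.4,"tz":46.5,"ax":-0,"ay":0.002,"az":0.003,"jaw":0},
{"tx":10.6,"ty":-1.4,"tz":46.5,"ax":-0,"ay":0.002,"az":0.003,"jaw":0},
```

```bash

python3 -m jog '[{"tx":11,"ty":-1,"tz":46,"ax":0,"ay":0,"az":0,"jaw":0},{"tx":11,"ty":-1,"tz":47,"ax":0,"ay":0,"az":0,"jaw":0},{"tx":0,"ty":0,"tz":0,"ax":0,"ay":0,"az":0,"jaw":1},{"tx":0,"ty":0,"tz":0,"ax":0,"ay":0,"az":0,"jaw":1},{"tx":0,"ty":0,"tz":0,"ax":0,"ay":0,"az":0,"jaw":1}]' 80
python3 -m jog '[{"tx":0,"ty":0,"tz":0,"ax":0,"ay":0,"az":0,"jaw":1},{"tx":0,"ty":0,"tz":-30,"ax":0,"ay":0,"az":0,"jaw":1},{"tx":0,"ty":0,"tz":-50,"ax":0,"ay":0,"az":0,"jaw":1},{"tx":0,"ty":0,"tz":-20,"ax":0,"ay":0,"az":0,"jaw":1},{"tx":0,"ty":0,"tz":0,"ax":0,"ay":0,"az":0,"jaw":1}]'
python3 - <<'E'
from h import *
plan(618.4,26,110,-20,per=360,jaw=1)
E
```

```text
time_s: 31.08
eef_pos: [593.1, 274.3, 58.2]
ee_rot: [0.0, 0.966, 0.26, 0.0]
force: [0.0, 0.3, -2.3]
grip_width: 0.142
grip_force: 80.4
time_s: 31.7
eef_pos: [593.2, 274.6, 158.0]
ee_rot: [0.0, 0.966, 0.26, 0.001]
force: [1.0, 0.1, -3.8]
grip_width: 0.144
grip_force: 80.7
cur yaw -59.8 turn 39.8 j6 1.30 rows 5 dist 254.5
{"tx":-20.6,"ty":45.5,"tz":9.6,"ax":0,"ay":-0,"az":-0.139,"jaw":1},
{"tx":-26.7,"ty":42.2,"tz":9.6,"ax":0,"ay":-0,"az":-0.139,"jaw":1},
{"tx":-32.3,"ty":38.1,"tz":9.6,"ax":0,"ay":-0,"az":-0.139,"jaw":1},
{"tx":-37.3,"ty":33.3,"tz":9.6,"ax":0,"ay":-0,"az":-0.139,"jaw":1},
{"tx":-41.6,"ty":27.8,"tz":9.6,"ax":0,"ay":-0,"az":-0.139,"jaw":1},
```

```bash

python3 -m jog '[{"tx":-20.6,"ty":45.5,"tz":0,"ax":0,"ay":0,"az":-0.139,"jaw":1},{"tx":-26.7,"ty":42.2,"tz":0,"ax":0,"ay":0,"az":-0.139,"jaw":1},{"tx":-32.3,"ty":38.1,"tz":0,"ax":0,"ay":0,"az":-0.139,"jaw":1},{"tx":-37.3,"ty":33.3,"tz":10,"ax":0,"ay":0,"az":-0.139,"jaw":1},{"tx":-41.6,"ty":27.8,"tz":32,"ax":0,"ay":0,"az":-0.139,"jaw":1}]'
python3 -m jog '[{"tx":0,"ty":0,"tz":0,"ax":0,"ay":0,"az":0,"jaw":1},{"tx":0,"ty":0,"tz":0,"ax":0,"ay":0,"az":0,"jaw":1}]'
cat >> h.py <<'E'
def hold():
    """held bolt: collar tilt, collar circle centre, bar angle; relative to the measured tool"""
    T=tool(); c=snap("wrist"); W=cloud(c); Z=W[...,2]; col=c["color"].astype(int); d=np.linalg.norm(W[...,:2]-T[:2,3],axis=-1)
    P=W[(col.min(2)>95)&(d<45)&(Z>T[2,3]-22)&(Z<T[2,3]-5)]
    A=np.c_[P[:,:2]-T[:2,3],np.ones(len(P))]; k=np.linalg.lstsq(A,P[:,2],rcond=None)[0]
    q=P[abs(A@k-P[:,2])<2,:2].astype(np.float32); h=cv2.convexHull(q)[:,0]
    ctr=min(((np.median(np.minimum(np.abs(np.linalg.norm(h-[x,y],axis=1)-31),5)),x,y) for x in T[0,3]+np.arange(-6,6.1,.5) for y in T[1,3]+np.arange(-6,6.1,.5)))
    B=W[(col.max(2)<75)&(d<40)&(abs(Z-k[2]-35)<3)]; r=cv2.minAreaRect(B[:,:2].astype(np.float32)); b=cv2.boxPoints(r); e=max((b[1]-b[0],b[2]-b[1]),key=np.linalg.norm)
    print("TCP",T[:3,3].round(1),"collar z %.1f"%k[2],"tilt",k[:2].round(3),"ctr",np.round(ctr,1),"encl",np.round(cv2.minEnclosingCircle(q)[0],1),"bar",np.round(r[0],1),np.round(r[1],1),"ang %.1f"%(np.degrees(np.arctan2(e[1],e[0]))%180))
E
python3 - <<'E'
from h import *
hold(); plan(618.4,26,97,-20,per=360,jaw=1)
E
```

```text
time_s: 32.33
eef_pos: [618.0, 24.2, 113.9]
ee_rot: [0.001, 0.818, 0.575, -0.0]
force: [0.4, -0.1, -4.1]
grip_width: 0.145
grip_force: 80.7
time_s: 32.58
eef_pos: [617.4, 26.1, 113.5]
ee_rot: [-0.001, 0.82, 0.573, -0.002]
force: [0.2, 0.3, -2.3]
grip_width: 0.144
grip_force: 80.5
TCP [617.4  26.1 113.5] collar z 99.7 tilt [-0.022 -0.02 ] ctr [2.000e-01 6.169e+02 2.560e+01] encl [617.6  25.9] bar [615.9  27.9] [59.3 35.8] ang 50.4
cur yaw -20.0 turn 0.0 j6 0.20 rows 1 dist 17.2
{"tx":-0.3,"ty":0.9,"tz":17.1,"ax":-0.002,"ay":0.002,"az":-0,"jaw":1},
```

```bash

python3 -m jog '[{"tx":-0.2,"ty":0.9,"tz":17,"ax":0,"ay":0,"az":0,"jaw":1},{"tx":0,"ty":0,"tz":4,"ax":0,"ay":0,"az":0,"jaw":1},{"tx":0,"ty":0,"tz":3,"ax":0,"ay":0,"az":0,"jaw":1}]'
```

```text
time_s: 33.0
eef_pos: [618.4, 25.7, 89.8]
ee_rot: [-0.0, 0.819, 0.574, -0.001]
force: [-0.1, 0.8, -2.0]
grip_width: 0.148
grip_force: 80.5
```

```bash

python3 -m jog '[{"tx":0,"ty":0,"tz":2.5,"ax":0,"ay":0,"az":0,"jaw":1},{"tx":0,"ty":0,"tz":1.5,"ax":0,"ay":0,"az":0,"jaw":1}]'
```

```text
time_s: 33.25
eef_pos: [618.6, 25.4, 86.3]
ee_rot: [0.0, 0.819, 0.573, -0.001]
force: [-0.5, 0.1, -2.3]
grip_width: 0.145
grip_force: 80.5
```

```bash

python3 -m jog '[{"tx":0,"ty":0,"tz":1.5,"ax":0,"ay":0,"az":0,"jaw":1},{"tx":0,"ty":0,"tz":1.5,"ax":0,"ay":0,"az":0,"jaw":1}]'
```

```text
time_s: 33.5
eef_pos: [618.5, 25.3, 83.3]
ee_rot: [-0.0, 0.819, 0.573, -0.001]
force: [-0.9, -0.4, -2.5]
grip_width: 0.142
grip_force: 80.5
```

Inside the bore without contact. I'll go on.

```bash

python3 -m jog '[{"tx":0,"ty":0,"tz":2,"ax":0,"ay":0,"az":0,"jaw":1},{"tx":0,"ty":0,"tz":1.5,"ax":0,"ay":0,"az":0,"jaw":1}]'
```

```text
time_s: 33.75
eef_pos: [618.4, 25.3, 79.6]
ee_rot: [-0.0, 0.819, 0.573, -0.001]
force: [-0.9, 0.4, 0.4]
grip_width: 0.142
grip_force: 80.9
```

```bash

python3 -m jog '[{"tx":0,"ty":0,"tz":1.5,"ax":0,"ay":0,"az":0,"jaw":1},{"tx":0,"ty":0,"tz":1,"ax":0,"ay":0,"az":0,"jaw":1}]'
```

```text
time_s: 34.0
eef_pos: [618.8, 25.2, 79.1]
ee_rot: [0.0, 0.819, 0.573, -0.001]
force: [-7.1, 1.0, 15.8]
grip_width: 0.139
grip_force: 83.4
```

It rests on the ledges, so this is the other lug orientation. I'll lift just clear, turn 60° backward and lower.

```bash

python3 -m jog '[{"tx":0,"ty":0,"tz":-12,"ax":0,"ay":0,"az":0,"jaw":1},{"tx":0,"ty":0,"tz":0,"ax":0,"ay":0,"az":-0.15,"jaw":1},{"tx":0,"ty":0,"tz":0,"ax":0,"ay":0,"az":-0.15,"jaw":1},{"tx":0,"ty":0,"tz":0,"ax":0,"ay":0,"az":-0.15,"jaw":1},{"tx":0,"ty":0,"tz":0,"ax":0,"ay":0,"az":-0.15,"jaw":1}]'
python3 -m jog '[{"tx":0,"ty":0,"tz":0,"ax":0,"ay":0,"az":-0.15,"jaw":1},{"tx":0,"ty":0,"tz":0,"ax":0,"ay":0,"az":-0.15,"jaw":1},{"tx":0,"ty":0,"tz":0,"ax":0,"ay":0,"az":-0.147,"jaw":1},{"tx":0,"ty":0,"tz":0,"ax":0,"ay":0,"az":0,"jaw":1}]'
python3 - <<'E'
from h import *
hold(); plan(618.5,25.6,86,40,per=360,jaw=1)
E
```

```text
time_s: 34.62
eef_pos: [618.6, 25.3, 89.6]
ee_rot: [-0.0, 0.611, 0.791, -0.001]
force: [0.7, 0.1, -3.1]
grip_width: 0.143
grip_force: 80.6
time_s: 35.12
eef_pos: [618.6, 25.3, 89.5]
ee_rot: [-0.001, 0.424, 0.906, -0.001]
force: [0.4, 0.1, -3.3]
grip_width: 0.145
grip_force: 80.6
TCP [618.6  25.3  89.5] collar z 75.6 tilt [ 0.002 -0.025] ctr [2.000e-01 6.211e+02 2.480e+01] encl [620.8  24.9] bar [617.7  25.5] [35.7 58.4] ang 109.1
cur yaw 39.8 turn 0.2 j6 -0.84 rows 1 dist 3.4
{"tx":0.3,"ty":0.1,"tz":3.4,"ax":-0.002,"ay":-0,"az":-0.004,"jaw":1},
```

```bash

python3 -m jog '[{"tx":0.5,"ty":-0.6,"tz":3,"ax":0,"ay":0,"az":0,"jaw":1},{"tx":0,"ty":0,"tz":2.5,"ax":0,"ay":0,"az":0,"jaw":1},{"tx":0,"ty":0,"tz":2.5,"ax":0,"ay":0,"az":0,"jaw":1}]'
```

```text
time_s: 35.55
eef_pos: [617.6, 25.3, 81.0]
ee_rot: [-0.001, 0.423, 0.906, -0.001]
force: [-1.1, 0.1, -3.1]
grip_width: 0.143
grip_force: 80.6
```

```bash

python3 -m jog '[{"tx":0,"ty":0,"tz":2.5,"ax":0,"ay":0,"az":0,"jaw":1},{"tx":0,"ty":0,"tz":1.5,"ax":0,"ay":0,"az":0,"jaw":1}]'
```

```text
time_s: 35.8
eef_pos: [617.4, 25.5, 77.0]
ee_rot: [-0.001, 0.423, 0.906, -0.001]
force: [-1.2, 1.3, -1.3]
grip_width: 0.141
grip_force: 80.6
```

```bash

python3 -m jog '[{"tx":0,"ty":0,"tz":1.5,"ax":0,"ay":0,"az":0,"jaw":1},{"tx":0,"ty":0,"tz":1.5,"ax":0,"ay":0,"az":0,"jaw":1}]'
```

```text
time_s: 36.05
eef_pos: [617.5, 25.6, 74.2]
ee_rot: [-0.001, 0.423, 0.906, -0.001]
force: [-2.5, 2.6, -1.1]
grip_width: 0.143
grip_force: 80.7
```

```bash

python3 -m jog '[{"tx":0,"ty":0,"tz":1.5,"ax":0,"ay":0,"az":0,"jaw":1},{"tx":0,"ty":0,"tz":1.5,"ax":0,"ay":0,"az":0,"jaw":1},{"tx":0,"ty":0,"tz":0,"ax":0,"ay":0,"az":0,"jaw":0.6},{"tx":-0.5,"ty":0.6,"tz":0,"ax":0,"ay":0,"az":0,"jaw":0.6}]'
python3 - <<'E'
from h import *
print(tool()[:3,3],sense()["force"]); bar3(np.array([618.5,26.]),68,110)
E
```

```text
time_s: 36.55
eef_pos: [619.1, 24.8, 71.7]
ee_rot: [0.0, 0.423, 0.906, -0.001]
force: [-0.2, 0.4, 0.3]
grip_width: 0.199
grip_force: 0.0
[619.08045644  24.8148469   71.71063064] [-0.18576492  0.43440131  0.31194011]
n [0.01  0.022 1.   ] bar top [619.7  27. ] z 90.5 [12.6 60.5] ang 130.0 npx 3988 3576
collar pts mean [612.8  34.1  55.8] hull min/max [589.2515     -2.1824803] [648.1167    56.607323]
```

It is in the thread start (bar top 90.5, upright). Winding it home.

```bash

python3 -m jog '[{"tx":0.8,"ty":0.6,"tz":0,"ax":0,"ay":0,"az":0.1,"jaw":0.62},{"tx":0,"ty":0,"tz":0.5,"ax":0,"ay":0,"az":0.15,"jaw":0.62},{"tx":0,"ty":0,"tz":0.5,"ax":0,"ay":0,"az":0.15,"jaw":0.62},{"tx":0,"ty":0,"tz":0.5,"ax":0,"ay":0,"az":0.15,"jaw":0.62},{"tx":0,"ty":0,"tz":0.5,"ax":0,"ay":0,"az":0.15,"jaw":0.62}]'
python3 -m jog '[{"tx":0,"ty":0,"tz":0.5,"ax":0,"ay":0,"az":0.15,"jaw":0.62},{"tx":0,"ty":0,"tz":0.5,"ax":0,"ay":0,"az":0.15,"jaw":0.62},{"tx":0,"ty":0,"tz":0.5,"ax":0,"ay":0,"az":0.15,"jaw":0.62},{"tx":0,"ty":0,"tz":0.5,"ax":0,"ay":0,"az":0.15,"jaw":0.62},{"tx":0,"ty":0,"tz":0.5,"ax":0,"ay":0,"az":0.15,"jaw":0.62}]'
python3 -m jog '[{"tx":0,"ty":0,"tz":0,"ax":0,"ay":0,"az":0.1,"jaw":0.62}]'
python3 - <<'E'
from h import *
print(tool()[:3,3],sense()["wrist_torque"]); bar3(np.array([618.5,26.]),64,110)
E
```

```text
time_s: 37.22
eef_pos: [618.5, 26.0, 69.3]
ee_rot: [-0.0, 0.71, 0.704, -0.001]
force: [-0.3, 0.6, -0.5]
grip_width: 0.191
grip_force: 0.8
time_s: 37.85
eef_pos: [618.3, 25.9, 67.4]
ee_rot: [0.0, 0.918, 0.396, -0.002]
force: [-8.4, -2.2, 9.5]
grip_width: 0.191
grip_force: 14.2
time_s: 37.98
eef_pos: [618.1, 25.3, 67.6]
ee_rot: [0.001, 0.937, 0.35, -0.002]
force: [-4.1, -1.8, 5.0]
grip_width: 0.195
grip_force: 32.2
[618.05352999  25.33067305  67.58654844] [-0.30004522  0.77690012  0.80410808]
n [0.013 0.014 1.   ] bar top [619.3  27.4] z 85.5 [60.9 14.8] ang 51.9 npx 3802 3611
collar pts mean [628.8  33.   50.8] hull min/max [591.39166   -2.156805] [649.5998   56.92575]
```

```bash

python3 -m jog '[{"tx":0,"ty":0,"tz":0,"ax":0,"ay":0,"az":0.08,"jaw":0.62},{"tx":0,"ty":0,"tz":0,"ax":0,"ay":0,"az":0.03,"jaw":0.62},{"tx":0,"ty":0,"tz":0,"ax":0,"ay":0,"az":-0.15,"jaw":0.4},{"tx":0,"ty":0,"tz":0,"ax":0,"ay":0,"az":0,"jaw":0},{"tx":0,"ty":0,"tz":-50,"ax":0,"ay":0,"az":0,"jaw":0}]'
python3 -m jog '[{"tx":0,"ty":0,"tz":-60,"ax":0,"ay":0,"az":0,"jaw":0},{"tx":0,"ty":0,"tz":-20,"ax":0,"ay":0,"az":0,"jaw":0},{"tx":0,"ty":0,"tz":0,"ax":0,"ay":0,"az":0,"jaw":0}]'
python3 - <<'E'
from h import *
bar3(np.array([618.5,26.]),64,110); bar3(np.array([613.8,126.]),64,110)
plan(475,335,155,-68,per=360,jaw=0)
E
```

```text
time_s: 38.65
eef_pos: [616.8, 26.4, 114.1]
ee_rot: [-0.002, 0.93, 0.368, -0.004]
force: [0.4, -0.2, 1.2]
grip_width: 0.5
grip_force: 0.0
time_s: 39.02
eef_pos: [619.3, 26.3, 198.1]
ee_rot: [0.001, 0.929, 0.369, 0.0]
force: [-0.0, -0.5, -0.7]
grip_width: 0.501
grip_force: 0.0
n [0.001 0.001 1.   ] bar top [618.9  26.1] z 85.3 [60.2 13. ] ang 51.7 npx 2132 1050
collar pts mean [619.8  26.4  50.6] hull min/max [587.92413    -4.8087034] [648.9198    56.050667]
n [-0.001  0.003  1.   ] bar top [613.9 125.3] z 85.2 [61.  13.2] ang 54.5 npx 2163 1372
collar pts mean [617.7 123.   50.7] hull min/max [582.92706  94.6794 ] [644.05023 156.31274]
cur yaw -46.6 turn -21.4 j6 0.67 rows 6 dist 342.6
{"tx":18,"ty":-53.8,"tz":6.8,"ax":-0,"ay":0.001,"az":0.062,"jaw":0},
{"tx":14.6,"ty":-54.8,"tz":6.8,"ax":-0,"ay":0.001,"az":0.062,"jaw":0},
{"tx":11.2,"ty":-55.6,"tz":6.8,"ax":-0,"ay":0.001,"az":0.062,"jaw":0},
{"tx":7.7,"ty":-56.2,"tz":6.8,"ax":-0,"ay":0.001,"az":0.062,"jaw":0},
{"tx":4.2,"ty":-56.5,"tz":6.8,"ax":-0,"ay":0.001,"az":0.062,"jaw":0},
{"tx":0.7,"ty":-56.7,"tz":6.7,"ax":-0,"ay":0.001,"az":0.062,"jaw":0},
```

Both bolts are home at equal height (bar top about 85.2). On to the third bolt.

```bash

python3 -m jog '[{"tx":18,"ty":-53.8,"tz":0,"ax":0,"ay":0,"az":0.062,"jaw":0},{"tx":14.6,"ty":-54.8,"tz":0,"ax":0,"ay":0,"az":0.062,"jaw":0},{"tx":11.2,"ty":-55.6,"tz":5,"ax":0,"ay":0,"az":0.062,"jaw":0},{"tx":7.7,"ty":-56.2,"tz":10,"ax":0,"ay":0,"az":0.062,"jaw":0},{"tx":4.2,"ty":-56.5,"tz":12,"ax":0,"ay":0,"az":0.062,"jaw":0}]'
python3 -m jog '[{"tx":0.7,"ty":-56.7,"tz":12,"ax":0,"ay":0,"az":0.062,"jaw":0},{"tx":0,"ty":0,"tz":0,"ax":0,"ay":0,"az":0,"jaw":0},{"tx":0,"ty":0,"tz":0,"ax":0,"ay":0,"az":0,"jaw":0}]'
python3 - <<'E'
from h import *
c=bolts("w12.png"); plan(489.2,350.8,55,-68.5,per=360,jaw=0)
E
```

```text
time_s: 39.75
eef_pos: [497.5, 284.8, 167.9]
ee_rot: [0.0, 0.975, 0.221, -0.002]
force: [0.2, -0.1, 0.1]
grip_width: 0.496
grip_force: 0.0
time_s: 40.12
eef_pos: [474.8, 334.3, 156.6]
ee_rot: [0.001, 0.981, 0.192, -0.002]
force: [-0.4, -0.2, -0.2]
grip_width: 0.501
grip_force: 0.0
1 1528 px [315 227] xy [488.4 352.1] z [75.7 77.7 79. ] size [60.2 12.4] bar ang 21.8
cur yaw -67.9 turn -0.6 j6 1.60 rows 2 dist 104.4
{"tx":9.8,"ty":-5.2,"tz":51,"ax":0,"ay":0.002,"az":0.005,"jaw":0},
{"tx":9.7,"ty":-5.3,"tz":51,"ax":0,"ay":0.002,"az":0.005,"jaw":0},
```

```bash

python3 -m jog '[{"tx":9.6,"ty":-5.8,"tz":50,"ax":0,"ay":0,"az":0,"jaw":0},{"tx":9.6,"ty":-5.8,"tz":52,"ax":0,"ay":0,"az":0,"jaw":0},{"tx":0,"ty":0,"tz":0,"ax":0,"ay":0,"az":0,"jaw":0.3},{"tx":0,"ty":0,"tz":0,"ax":0,"ay":0,"az":0,"jaw":1},{"tx":0,"ty":0,"tz":0,"ax":0,"ay":0,"az":0,"jaw":1}]' 80
python3 -m jog '[{"tx":0,"ty":0,"tz":0,"ax":0,"ay":0,"az":0,"jaw":1},{"tx":0,"ty":0,"tz":0,"ax":0,"ay":0,"az":0,"jaw":1},{"tx":0,"ty":0,"tz":-30,"ax":0,"ay":0,"az":0,"jaw":1},{"tx":0,"ty":0,"tz":-50,"ax":0,"ay":0,"az":0,"jaw":1},{"tx":0,"ty":0,"tz":-20,"ax":0,"ay":0,"az":0,"jaw":1}]'
python3 - <<'E'
from h import *
plan(623.4,-74,150,-30,per=360,jaw=1); print(sense()["force"])
E
```

```text
time_s: 40.8
eef_pos: [489.0, 352.6, 57.8]
ee_rot: [0.0, 0.981, 0.192, 0.0]
force: [1.6, -0.4, 2.1]
grip_width: 0.141
grip_force: 80.0
time_s: 41.42
eef_pos: [489.0, 353.2, 159.0]
ee_rot: [-0.0, 0.981, 0.192, 0.001]
force: [-0.1, 0.3, -4.1]
grip_width: 0.144
grip_force: 79.4
cur yaw -67.9 turn 37.9 j6 1.62 rows 8 dist 448.0
{"tx":-4.6,"ty":55.8,"tz":1.1,"ax":0,"ay":-0,"az":-0.083,"jaw":1},
{"tx":-9.2,"ty":55.2,"tz":1.1,"ax":0,"ay":-0,"az":-0.083,"jaw":1},
{"tx":-13.7,"ty":54.3,"tz":1.1,"ax":0,"ay":-0,"az":-0.083,"jaw":1},
{"tx":-18.1,"ty":53,"tz":1.1,"ax":0,"ay":-0,"az":-0.083,"jaw":1},
{"tx":-22.4,"ty":51.3,"tz":1.1,"ax":0,"ay":-0,"az":-0.083,"jaw":1},
{"tx":-26.6,"ty":49.3,"tz":1.1,"ax":0,"ay":-0,"az":-0.083,"jaw":1},
{"tx":-30.5,"ty":46.9,"tz":1.1,"ax":0,"ay":-0,"az":-0.083,"jaw":1},
{"tx":-34.3,"ty":44.2,"tz":1.1,"ax":0,"ay":-0,"az":-0.083,"jaw":1},
[-0.08161782  0.34570737 -4.14176548]
```

```bash

python3 -m jog '[{"tx":-4.6,"ty":55.8,"tz":0,"ax":0,"ay":0,"az":-0.083,"jaw":1},{"tx":-9.2,"ty":55.2,"tz":0,"ax":0,"ay":0,"az":-0.083,"jaw":1},{"tx":-13.7,"ty":54.3,"tz":0,"ax":0,"ay":0,"az":-0.083,"jaw":1},{"tx":-18.1,"ty":53,"tz":0,"ax":0,"ay":0,"az":-0.083,"jaw":1},{"tx":-22.4,"ty":51.3,"tz":0,"ax":0,"ay":0,"az":-0.083,"jaw":1}]'
python3 -m jog '[{"tx":-26.6,"ty":49.3,"tz":0,"ax":0,"ay":0,"az":-0.083,"jaw":1},{"tx":-30.5,"ty":46.9,"tz":0,"ax":0,"ay":0,"az":-0.083,"jaw":1},{"tx":-34.3,"ty":44.2,"tz":10,"ax":0,"ay":0,"az":-0.083,"jaw":1},{"tx":0,"ty":0,"tz":34,"ax":0,"ay":0,"az":0,"jaw":1},{"tx":0,"ty":0,"tz":0,"ax":0,"ay":0,"az":0,"jaw":1}]'
python3 - <<'E'
from h import *
hold(); plan(623.4,-74,97,-30.5,per=360,jaw=1)
E
```

```text
time_s: 42.05
eef_pos: [572.6, 84.1, 156.2]
ee_rot: [0.0, 0.92, 0.391, -0.001]
force: [0.8, 1.7, -2.7]
grip_width: 0.144
grip_force: 79.4
time_s: 42.68
eef_pos: [621.6, -74.1, 109.6]
ee_rot: [-0.002, 0.865, 0.501, -0.003]
force: [-0.7, -0.3, -3.0]
grip_width: 0.143
grip_force: 79.4
TCP [621.6 -74.1 109.6] collar z 95.1 tilt [-0.011 -0.012] ctr [ 2.000e-01  6.211e+02 -7.560e+01] encl [621.4 -75.3] bar [624.5 -75.4] [59.2 35.8] ang 78.7
cur yaw -29.8 turn -0.7 j6 0.22 rows 1 dist 14.7
{"tx":0.3,"ty":0.8,"tz":14.7,"ax":-0.003,"ay":0.002,"az":0.012,"jaw":1},
```

```bash

python3 -m jog '[{"tx":1.5,"ty":0.7,"tz":15,"ax":0,"ay":0,"az":0,"jaw":1},{"tx":0,"ty":0,"tz":4,"ax":0,"ay":0,"az":0,"jaw":1},{"tx":0,"ty":0,"tz":3,"ax":0,"ay":0,"az":0,"jaw":1}]'
```

```text
time_s: 43.1
eef_pos: [624.5, -73.0, 89.9]
ee_rot: [0.0, 0.865, 0.502, -0.001]
force: [0.2, 0.1, -2.4]
grip_width: 0.145
grip_force: 79.4
```

```bash

python3 -m jog '[{"tx":0,"ty":0,"tz":2,"ax":0,"ay":0,"az":0,"jaw":1},{"tx":0,"ty":0,"tz":2,"ax":0,"ay":0,"az":0,"jaw":1}]'
```

```text
time_s: 43.35
eef_pos: [624.6, -73.4, 86.0]
ee_rot: [0.0, 0.865, 0.501, -0.001]
force: [0.3, 1.0, -2.9]
grip_width: 0.144
grip_force: 79.4
```

```bash

python3 -m jog '[{"tx":0,"ty":0,"tz":2,"ax":0,"ay":0,"az":0,"jaw":1}]'
```

```text
time_s: 43.48
eef_pos: [624.5, -73.4, 83.9]
ee_rot: [0.0, 0.865, 0.501, -0.001]
force: [0.9, 0.8, -2.8]
grip_width: 0.143
grip_force: 79.4
```

```bash

python3 -m jog '[{"tx":0,"ty":0,"tz":2,"ax":0,"ay":0,"az":0,"jaw":1}]'
```

```text
time_s: 43.6
eef_pos: [624.5, -73.4, 81.8]
ee_rot: [0.0, 0.865, 0.501, -0.001]
force: [0.1, 0.2, -3.2]
grip_width: 0.135
grip_force: 79.4
```

```bash

python3 -m jog '[{"tx":0,"ty":0,"tz":1.5,"ax":0,"ay":0,"az":0,"jaw":1},{"tx":0,"ty":0,"tz":1.5,"ax":0,"ay":0,"az":0,"jaw":1}]'
```

```text
time_s: 43.85
eef_pos: [624.8, -73.4, 80.1]
ee_rot: [0.0, 0.865, 0.501, -0.001]
force: [-3.3, 2.0, 12.2]
grip_width: 0.144
grip_force: 81.7
```

```bash

python3 -m jog '[{"tx":0,"ty":0,"tz":1.5,"ax":0,"ay":0,"az":0,"jaw":1}]'
```

```text
time_s: 43.98
eef_pos: [625.0, -73.3, 79.9]
ee_rot: [0.001, 0.865, 0.501, -0.0]
force: [-8.3, 2.8, 22.0]
grip_width: 0.139
grip_force: 83.1
```

```bash

python3 -m jog '[{"tx":0,"ty":0,"tz":1.5,"ax":0,"ay":0,"az":0,"jaw":1}]'
```

```text
time_s: 44.1
eef_pos: [625.2, -73.3, 79.8]
ee_rot: [0.001, 0.865, 0.501, -0.0]
force: [-10.8, 4.8, 30.1]
grip_width: 0.144
grip_force: 84.4
```

On the ledges again, so I repeat: lift clear, turn 60° backward and lower.

```bash

python3 -m jog '[{"tx":0,"ty":0,"tz":-13,"ax":0,"ay":0,"az":0,"jaw":1},{"tx":0,"ty":0,"tz":0,"ax":0,"ay":0,"az":-0.15,"jaw":1},{"tx":0,"ty":0,"tz":0,"ax":0,"ay":0,"az":-0.15,"jaw":1},{"tx":0,"ty":0,"tz":0,"ax":0,"ay":0,"az":-0.15,"jaw":1},{"tx":0,"ty":0,"tz":0,"ax":0,"ay":0,"az":-0.15,"jaw":1}]'
python3 -m jog '[{"tx":0,"ty":0,"tz":0,"ax":0,"ay":0,"az":-0.15,"jaw":1},{"tx":0,"ty":0,"tz":0,"ax":0,"ay":0,"az":-0.15,"jaw":1},{"tx":0,"ty":0,"tz":0,"ax":0,"ay":0,"az":-0.147,"jaw":1},{"tx":0,"ty":0,"tz":2,"ax":0,"ay":0,"az":0,"jaw":1},{"tx":0,"ty":0,"tz":2,"ax":0,"ay":0,"az":0,"jaw":1}]'
python3 - <<'E'
from h import *
hold(); plan(623.8,-73.8,80,30,per=360,jaw=1)
E
```

```text
time_s: 44.72
eef_pos: [624.1, -73.4, 88.8]
ee_rot: [-0.001, 0.677, 0.736, -0.002]
force: [-2.2, -0.7, -0.3]
grip_width: 0.144
grip_force: 79.8
time_s: 45.35
eef_pos: [624.2, -73.8, 88.3]
ee_rot: [-0.0, 0.499, 0.867, -0.002]
force: [-18.1, 2.2, 32.6]
grip_width: 0.142
grip_force: 84.5
TCP [624.2 -73.8  88.3] collar z 73.8 tilt [ 0.002 -0.012] ctr [ 2.000e-01  6.272e+02 -7.480e+01] encl [626.9 -74.8] bar [628.4 -71.8] [35.3 58.1] ang 139.6
cur yaw 30.2 turn -0.2 j6 -0.83 rows 1 dist 8.3
{"tx":0.2,"ty":-0.3,"tz":8.3,"ax":-0.003,"ay":0.001,"az":0.003,"jaw":1},
```

```bash

python3 -m jog '[{"tx":0,"ty":0,"tz":-5,"ax":0,"ay":0,"az":0,"jaw":1},{"tx":1.6,"ty":-1.4,"tz":0,"ax":0,"ay":0,"az":0,"jaw":1},{"tx":0,"ty":0,"tz":3,"ax":0,"ay":0,"az":0,"jaw":1},{"tx":0,"ty":0,"tz":2,"ax":0,"ay":0,"az":0,"jaw":1}]'
```

```text
time_s: 45.9
eef_pos: [622.2, -72.6, 84.1]
ee_rot: [-0.001, 0.499, 0.867, -0.001]
force: [-1.3, 0.6, -2.5]
grip_width: 0.141
grip_force: 79.7
```

```bash

python3 -m jog '[{"tx":0,"ty":0,"tz":2,"ax":0,"ay":0,"az":0,"jaw":1}]'
```

```text
time_s: 46.02
eef_pos: [622.2, -72.6, 82.3]
ee_rot: [-0.001, 0.499, 0.867, -0.001]
force: [-1.5, 0.4, -2.6]
grip_width: 0.14
grip_force: 79.7
```

```bash

python3 -m jog '[{"tx":0,"ty":0,"tz":2,"ax":0,"ay":0,"az":0,"jaw":1}]'
```

```text
time_s: 46.15
eef_pos: [622.2, -72.6, 80.5]
ee_rot: [-0.001, 0.499, 0.867, -0.001]
force: [-1.3, 0.4, -2.2]
grip_width: 0.143
grip_force: 79.7
```

Free of contact. I'll continue down in small steps.

```bash

python3 -m jog '[{"tx":0,"ty":0,"tz":2,"ax":0,"ay":0,"az":0,"jaw":1},{"tx":0,"ty":0,"tz":1.5,"ax":0,"ay":0,"az":0,"jaw":1}]'
```

```text
time_s: 46.4
eef_pos: [622.3, -72.6, 77.1]
ee_rot: [-0.001, 0.499, 0.867, -0.001]
force: [-2.8, 0.7, -2.2]
grip_width: 0.143
grip_force: 79.7
```

```bash

python3 -m jog '[{"tx":0,"ty":0,"tz":1.5,"ax":0,"ay":0,"az":0,"jaw":1},{"tx":0,"ty":0,"tz":1.5,"ax":0,"ay":0,"az":0,"jaw":1}]'
```

```text
time_s: 46.65
eef_pos: [622.3, -72.7, 74.2]
ee_rot: [-0.001, 0.499, 0.867, -0.001]
force: [-2.8, 0.7, -1.5]
grip_width: 0.141
grip_force: 79.8
```

```bash

python3 -m jog '[{"tx":0,"ty":0,"tz":1.5,"ax":0,"ay":0,"az":0,"jaw":1},{"tx":0,"ty":0,"tz":1,"ax":0,"ay":0,"az":0,"jaw":1}]'
```

```text
time_s: 46.9
eef_pos: [622.3, -72.7, 71.7]
ee_rot: [-0.001, 0.499, 0.867, -0.001]
force: [-2.1, 1.1, -1.5]
grip_width: 0.144
grip_force: 79.8
```

```bash

python3 -m jog '[{"tx":0,"ty":0,"tz":1,"ax":0,"ay":0,"az":0,"jaw":1},{"tx":0,"ty":0,"tz":0,"ax":0,"ay":0,"az":0,"jaw":0.6},{"tx":-1.7,"ty":0.8,"tz":0,"ax":0,"ay":0,"az":0,"jaw":0.6}]'
python3 - <<'E'
from h import *
print(tool()[:3,3]); bar3(np.array([623.8,-73.8]),68,110)
E
```

```text
time_s: 47.28
eef_pos: [624.7, -74.0, 71.4]
ee_rot: [0.001, 0.499, 0.867, -0.001]
force: [0.3, -0.6, 0.5]
grip_width: 0.2
grip_force: 0.0
[624.66043912 -74.0228798   71.43313976]
n [-0.003  0.025  1.   ] bar top [624.1 -71.4] z 90.6 [13.  60.2] ang 120.5 npx 4124 3645
collar pts mean [619.4 -63.7  55.8] hull min/max [ 594.3301   -102.296906] [654.7149  -42.15741]
```

```bash

python3 -m jog '[{"tx":0,"ty":0,"tz":0,"ax":0,"ay":0,"az":0.1,"jaw":0.62},{"tx":0,"ty":0,"tz":0.5,"ax":0,"ay":0,"az":0.15,"jaw":0.62},{"tx":0,"ty":0,"tz":0.5,"ax":0,"ay":0,"az":0.15,"jaw":0.62},{"tx":0,"ty":0,"tz":0.5,"ax":0,"ay":0,"az":0.15,"jaw":0.62},{"tx":0,"ty":0,"tz":0.5,"ax":0,"ay":0,"az":0.15,"jaw":0.62}]'
python3 - <<'E'
from h import *
print(tool()[:3,3]); bar3(np.array([623.8,-73.8]),66,110)
E
```

```text
time_s: 47.95
eef_pos: [624.1, -73.9, 68.9]
ee_rot: [-0.0, 0.767, 0.641, -0.001]
force: [-0.9, 0.3, 0.1]
grip_width: 0.192
grip_force: 1.1
[624.08579037 -73.93591707  68.89967515]
n [0.017 0.032 0.999] bar top [625.  -70.9] z 87.9 [61.5 14.9] ang 87.3 npx 3974 3811
collar pts mean [627.5 -60.9  53.1] hull min/max [594.5455   -99.750854] [655.62683  -41.081936]
```

Sinking as it should. Continuing to the stop.

```bash

python3 -m jog '[{"tx":0,"ty":0,"tz":0.5,"ax":0,"ay":0,"az":0.15,"jaw":0.62},{"tx":0,"ty":0,"tz":0.5,"ax":0,"ay":0,"az":0.15,"jaw":0.62},{"tx":0,"ty":0,"tz":0.5,"ax":0,"ay":0,"az":0.15,"jaw":0.62},{"tx":0,"ty":0,"tz":0.5,"ax":0,"ay":0,"az":0.15,"jaw":0.62},{"tx":0,"ty":0,"tz":0.5,"ax":0,"ay":0,"az":0.15,"jaw":0.62}]'
python3 -m jog '[{"tx":0,"ty":0,"tz":0,"ax":0,"ay":0,"az":0.1,"jaw":0.62},{"tx":0,"ty":0,"tz":0,"ax":0,"ay":0,"az":0.08,"jaw":0.62}]'
python3 - <<'E'
from h import *
print(tool()[:3,3],sense()["wrist_torque"]); bar3(np.array([623.8,-73.8]),64,110)
E
```

```text
time_s: 48.62
eef_pos: [623.6, -73.9, 67.1]
ee_rot: [0.0, 0.948, 0.317, -0.002]
force: [-8.8, -0.2, 10.5]
grip_width: 0.183
grip_force: 13.1
time_s: 48.88
eef_pos: [623.2, -74.6, 67.5]
ee_rot: [0.001, 0.973, 0.233, -0.002]
force: [-9.9, -3.1, 9.9]
grip_width: 0.187
grip_force: 51.3
[623.19806136 -74.61189696  67.46043985] [-0.55952823  1.7566368   1.62358065]
n [0.034 0.023 0.999] bar top [626.2 -73.1] z 86.1 [61.  18.9] ang 34.6 npx 3864 3711
collar pts mean [635.3 -69.5  51.2] hull min/max [ 595.0129  -104.14821] [654.8863  -42.62296]
```

```bash

python3 -m jog '[{"tx":0,"ty":0,"tz":0,"ax":0,"ay":0,"az":-0.18,"jaw":0.4},{"tx":0,"ty":0,"tz":0,"ax":0,"ay":0,"az":0,"jaw":0},{"tx":0,"ty":0,"tz":-50,"ax":0,"ay":0,"az":0,"jaw":0},{"tx":-20,"ty":0,"tz":-60,"ax":0,"ay":0,"az":0,"jaw":0},{"tx":-40,"ty":0,"tz":-40,"ax":0,"ay":0,"az":0,"jaw":0}]'
python3 -m jog '[{"tx":-20,"ty":-20,"tz":-10,"ax":0,"ay":0,"az":0,"jaw":0},{"tx":0,"ty":0,"tz":0,"ax":0,"ay":0,"az":0,"jaw":0}]'
python3 - <<'E'
from h import *
c=snap("wrist","w13.png")
for p in((623.8,-73.8),(618.8,26),(613.8,126)): bar3(np.array(p),64,110,c=c)
E
```

```text
time_s: 49.55
eef_pos: [576.9, -109.7, 218.5]
ee_rot: [0.001, 0.948, 0.317, 0.0]
force: [-0.1, -0.9, -1.3]
grip_width: 0.503
grip_force: 0.0
time_s: 49.8
eef_pos: [548.0, -106.0, 227.4]
ee_rot: [0.001, 0.949, 0.317, -0.0]
force: [0.4, 0.3, -0.1]
grip_width: 0.504
grip_force: 0.0
n [ 0. -0.  1.] bar top [623.2 -73.6] z 85.2 [61.2 12.7] ang 41.2 npx 2111 1129
collar pts mean [623.4 -73.6  50.7] hull min/max [ 592.8831  -104.80743] [653.80066  -43.806347]
n [0. 0. 1.] bar top [618.4  25.3] z 85.1 [61.5 13.7] ang 52.5 npx 2405 1244
collar pts mean [619.9  24.   50.6] hull min/max [587.4809    -5.083487] [648.93945  55.78786]
n [0.003 0.003 1.   ] bar top [601.  102.9] z 84.4 [16.8  9.8] ang 14.4 npx 1217 193
collar pts mean [602.9 113.6  50.6] hull min/max [582.3071   94.21143] [628.8733  147.91783]
```

View pics/w13.png

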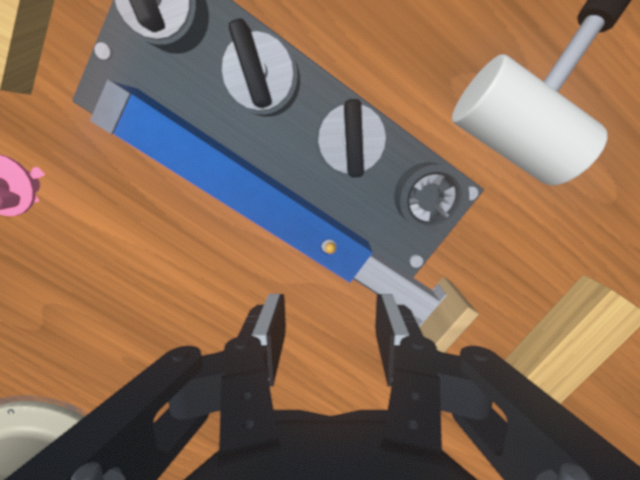

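All three bolts sit flat at the same height, at (155,5), (258,65) and (352,138), and the brass button stands up at (329,246). The gripper is clear, so I'm handing in.

```bash
python3 -c "
from rig import finish_job
print(finish_job())"
```

```text
the job is handed in; nothing more can be done
None
```

The job is handed in (the hand-in call gave no verdict): the stop bar is locked with its button up, all three bolts present are wound home in sockets 2, 3 and 4, and I did not touch the mallet, square, offcut or glue bottle.

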